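# Test and close the batteries

### The job

Get the mower batteries on the bench tested and closed up: first turn the tester's knob until its pointer is on the green zero mark, then touch the probe's point gently for about half a second on the middle of the brass, red-collared post of each battery there, going by lid colour in the order white, yellow, green, blue (one may be missing). Every battery must end up upright with an orange-headed plug fully home in its filler neck (before or after testing, as you like), the probe back in its holder and the pointer still on zero; leave the spray can, the jar and the tape roll where they are.

Things in the scene. Friction and masses are not known exactly. Their poses are not given: they have to be found in the camera images.
- zero_knob (a joint): angle (rad) of the zero knob in the middle of the tester's dial, vertical axis, growing anticlockwise seen from above; at 0 its red pointer points at the wide green zero mark near the dial's edge. Travel -2.7 to 0.7; starts negative, stays where it is left (friction 0.03 N m). Tester: grey box 120 x 150 x 50 mm high, fixed to the bench, round white dial (98 mm across) flat on its top
- knob_grip (a point): point on the black zero knob's axis at the height to grip, 74 mm above the bench. The knob has an upright bar grip, 10 mm thick, 40 mm long, its top 9 mm above this point and its foot 13 mm below; the point's x axis runs along the bar towards the pointer's end, z up
- probe: test probe, starts point down in its holder: red square grip 16 x 16 mm (faces square to its x and y axes, z = +4 to +66 mm) above a black flange (30 mm across, 4 mm thick); below it a 14 mm round barrel with tapered nose, then the thin brass point, ending at z = -78 mm. Origin: centre of the flange's underside; z up towards the grip. 70 g
- probe_point (a point): end of the probe's brass point (5 mm ball), 78 mm below the probe's origin; it is spring-loaded: pressed, it slides up to 8 mm into the probe (towards its origin), at about 0.8 N plus 0.4 N per mm, and springs out again
- holder_rim (a point): the probe's holder is an upright white tube, 90 mm high, 32 mm outside, 22 mm bore, on a round steel foot 80 mm across, fixed to the bench. This is the centre of the tube's mouth, 90 mm above the bench; a stowed probe hangs with its barrel in the tube and its flange flat on this rim (its origin at this point)
- battery_white: small black battery, 90 (x) x 70 (y) x 93 mm high, white lid and label, loose on the bench, about 1 kg; may be absent. Origin: centre of its underside, z up. On its lid: a brass post with a red collar (positive) at x = -30, y = +20 mm, a dark post with a black collar at x = -30, y = -20 mm, both 10 mm high; the open grey filler neck (25 mm outside, 22 mm high) at x = +20, y = 0
- post_white (a point): centre of the top face of the white battery's positive (brass, red-collared) post, 103 mm above its underside; the post is 14 mm across and 10 mm high
- neck_white (a point): centre of the mouth of the white battery's filler neck, 115 mm above its underside; the bore is 17 mm wide and 22 mm deep; z up
- battery_yellow: small black battery, 90 (x) x 70 (y) x 93 mm high, yellow lid and label, loose on the bench, about 1 kg; may be absent. Origin: centre of its underside, z up. On its lid: a brass post with a red collar (positive) at x = -30, y = +20 mm, a dark post with a black collar at x = -30, y = -20 mm, both 10 mm high; the open grey filler neck (25 mm outside, 22 mm high) at x = +20, y = 0
- post_yellow (a point): centre of the top face of the yellow battery's positive (brass, red-collared) post, 103 mm above its underside; the post is 14 mm across and 10 mm high
- neck_yellow (a point): centre of the mouth of the yellow battery's filler neck, 115 mm above its underside; the bore is 17 mm wide and 22 mm deep; z up
- battery_green: small black battery, 90 (x) x 70 (y) x 93 mm high, green lid and label, loose on the bench, about 1 kg; may be absent. Origin: centre of its underside, z up. On its lid: a brass post with a red collar (positive) at x = -30, y = +20 mm, a dark post with a black collar at x = -30, y = -20 mm, both 10 mm high; the open grey filler neck (25 mm outside, 22 mm high) at x = +20, y = 0
- post_green (a point): centre of the top face of the green battery's positive (brass, red-collared) post, 103 mm above its underside; the post is 14 mm across and 10 mm high
- neck_green (a point): centre of the mouth of the green battery's filler neck, 115 mm above its underside; the bore is 17 mm wide and 22 mm deep; z up
- battery_blue: small black battery, 90 (x) x 70 (y) x 93 mm high, blue lid and label, loose on the bench, about 1 kg; may be absent. Origin: centre of its underside, z up. On its lid: a brass post with a red collar (positive) at x = -30, y = +20 mm, a dark post with a black collar at x = -30, y = -20 mm, both 10 mm high; the open grey filler neck (25 mm outside, 22 mm high) at x = +20, y = 0
- post_blue (a point): centre of the top face of the blue battery's positive (brass, red-collared) post, 103 mm above its underside; the post is 14 mm across and 10 mm high
- neck_blue (a point): centre of the mouth of the blue battery's filler neck, 115 mm above its underside; the bore is 17 mm wide and 22 mm deep; z up
- plug_0: tapered plug: orange round head 24 mm across, 24 mm high; below it a black taper 18 mm long, 15 mm wide at the head, 11 mm at its end. Origin: centre of the head's underside, z up. 20 g. The four plugs are alike and start upright in a wooden block (220 x 60 x 30 mm high, fixed), in four holes 54 mm apart in a row along it (1.5 mm play), heads on its top
- plug_1: tapered plug: orange round head 24 mm across, 24 mm high; below it a black taper 18 mm long, 15 mm wide at the head, 11 mm at its end. Origin: centre of the head's underside, z up. 20 g. The four plugs are alike and start upright in a wooden block (220 x 60 x 30 mm high, fixed), in four holes 54 mm apart in a row along it (1.5 mm play), heads on its top
- plug_2: tapered plug: orange round head 24 mm across, 24 mm high; below it a black taper 18 mm long, 15 mm wide at the head, 11 mm at its end. Origin: centre of the head's underside, z up. 20 g. The four plugs are alike and start upright in a wooden block (220 x 60 x 30 mm high, fixed), in four holes 54 mm apart in a row along it (1.5 mm play), heads on its top
- plug_3: tapered plug: orange round head 24 mm across, 24 mm high; below it a black taper 18 mm long, 15 mm wide at the head, 11 mm at its end. Origin: centre of the head's underside, z up. 20 g. The four plugs are alike and start upright in a wooden block (220 x 60 x 30 mm high, fixed), in four holes 54 mm apart in a row along it (1.5 mm play), heads on its top
- spray_can: yellow spray can, 66 mm across, 185 mm high; bystander. Origin: centre of its underside
- grease_jar: jar with a red lid, 68 mm across, 70 mm high; bystander. Origin: centre of its underside
- tape_roll: roll of blue tape lying flat, 90 mm across, 24 mm high; bystander. Origin: centre of its underside
There are look-alikes about, which are no part of the job. What is shaped like the probe but grey, purple or turquoise is not meant.

How it is judged:
On the way, in this order (a step that is already met when the one before it is completed fails the run):
1. the tester's pointer is turned to the green zero mark (within 0.07 rad) and stays there 0.4 s (value of joint zero_knob between -0.07 and 0.07 rad), for 0.4 s.
2. the probe's point rests on the white battery's positive post, within 6 mm of its centre, for 0.3 s (distance between probe_point and post_white below 0.006 m and contact force between probe and battery_white above 0.4 N), for 0.3 s.
3. the probe's point rests on the yellow battery's positive post, within 6 mm of its centre, for 0.3 s (distance between probe_point and post_yellow below 0.006 m and contact force between probe and battery_yellow above 0.4 N), for 0.3 s.
4. the probe's point rests on the green battery's positive post, within 6 mm of its centre, for 0.3 s (distance between probe_point and post_green below 0.006 m and contact force between probe and battery_green above 0.4 N), for 0.3 s.
5. the probe's point rests on the blue battery's positive post, within 6 mm of its centre, for 0.3 s (distance between probe_point and post_blue below 0.006 m and contact force between probe and battery_blue above 0.4 N), for 0.3 s.
At the end, for the whole second after the job is handed in: Every battery present stands upright with a plug's head down on its filler neck (within 4 mm of the mouth's centre, upright within 0.12 rad); the probe hangs in its holder with its flange on the rim (within 6 mm sideways, upright within 0.1 rad); the pointer is within 0.09 rad of zero; all at rest (value of joint zero_knob between -0.09 and 0.09 rad and horizontal distance between probe and holder_rim below 0.006 m and distance between probe and holder_rim below 0.008 m and angle between each of probe, battery_white, battery_yellow, battery_green, battery_blue's own z axis and vertical below 0.1 rad and linear speed of each of probe, battery_white, battery_yellow, battery_green, battery_blue below 0.02 m/s and ((distance between plug_0 and neck_white below 0.004 m and angle between the z axis of plug_0 and the z axis of neck_white, either way round below 0.12 rad and linear speed of plug_0 below 0.02 m/s) or (distance between plug_1 and neck_white below 0.004 m and angle between the z axis of plug_1 and the z axis of neck_white, either way round below 0.12 rad and linear speed of plug_1 below 0.02 m/s) or (distance between plug_2 and neck_white below 0.004 m and angle between the z axis of plug_2 and the z axis of neck_white, either way round below 0.12 rad and linear speed of plug_2 below 0.02 m/s) or (distance between plug_3 and neck_white below 0.004 m and angle between the z axis of plug_3 and the z axis of neck_white, either way round below 0.12 rad and linear speed of plug_3 below 0.02 m/s)) and ((distance between plug_0 and neck_yellow below 0.004 m and angle between the z axis of plug_0 and the z axis of neck_yellow, either way round below 0.12 rad and linear speed of plug_0 below 0.02 m/s) or (distance between plug_1 and neck_yellow below 0.004 m and angle between the z axis of plug_1 and the z axis of neck_yellow, either way round below 0.12 rad and linear speed of plug_1 below 0.02 m/s) or (distance between plug_2 and neck_yellow below 0.004 m and angle between the z axis of plug_2 and the z axis of neck_yellow, either way round below 0.12 rad and linear speed of plug_2 below 0.02 m/s) or (distance between plug_3 and neck_yellow below 0.004 m and angle between the z axis of plug_3 and the z axis of neck_yellow, either way round below 0.12 rad and linear speed of plug_3 below 0.02 m/s)) and ((distance between plug_0 and neck_green below 0.004 m and angle between the z axis of plug_0 and the z axis of neck_green, either way round below 0.12 rad and linear speed of plug_0 below 0.02 m/s) or (distance between plug_1 and neck_green below 0.004 m and angle between the z axis of plug_1 and the z axis of neck_green, either way round below 0.12 rad and linear speed of plug_1 below 0.02 m/s) or (distance between plug_2 and neck_green below 0.004 m and angle between the z axis of plug_2 and the z axis of neck_green, either way round below 0.12 rad and linear speed of plug_2 below 0.02 m/s) or (distance between plug_3 and neck_green below 0.004 m and angle between the z axis of plug_3 and the z axis of neck_green, either way round below 0.12 rad and linear speed of plug_3 below 0.02 m/s)) and ((distance between plug_0 and neck_blue below 0.004 m and angle between the z axis of plug_0 and the z axis of neck_blue, either way round below 0.12 rad and linear speed of plug_0 below 0.02 m/s) or (distance between plug_1 and neck_blue below 0.004 m and angle between the z axis of plug_1 and the z axis of neck_blue, either way round below 0.12 rad and linear speed of plug_1 below 0.02 m/s) or (distance between plug_2 and neck_blue below 0.004 m and angle between the z axis of plug_2 and the z axis of neck_blue, either way round below 0.12 rad and linear speed of plug_2 below 0.02 m/s) or (distance between plug_3 and neck_blue below 0.004 m and angle between the z axis of plug_3 and the z axis of neck_blue, either way round below 0.12 rad and linear speed of plug_3 below 0.02 m/s))); the robot touches nothing.
It fails at once if a battery is tipped over (angle between any of battery_white, battery_yellow, battery_green, battery_blue's own z axis and vertical above 0.5 rad).
It fails at once if the probe is pressed on a battery with more than 15 N (contact force between probe and battery_white above 15 N or contact force between probe and battery_yellow above 15 N or contact force between probe and battery_green above 15 N or contact force between probe and battery_blue above 15 N).
It fails at once if a bystander (spray can, grease jar, tape roll) is moved more than 4 cm (distance of any of spray_can, grease_jar, tape_roll from where it was at the start of the episode above 0.04 m).
Of battery_white, battery_yellow, battery_green, battery_blue only 3 to 4 are there at a start; the rules pass over those that are not, and their reading is None.
At some moment in a run one of battery_white, battery_yellow, battery_green, battery_blue may be knocked a few centimetres aside while the robot is not near it.
It also fails if it takes over 210 s, if anything falls off the work surface, if the arm or the gripper's body presses on something with over 40 N, if the wrist force passes 120 N, or if a joint passes its speed limit or range.

### The arm

A 6-joint arm with a two-finger parallel gripper is mounted at the origin on the work surface. World frame = base frame: x ahead of the robot, y to its left, z up, the work surface at z = 0. Lengths are in m, angles in rad, forces in N, time in s.
With the tool pointing down it reaches from about 0.375 to 0.975 m from the base axis. Payload 3.8 kg.
Tool frame: the origin (TCP) lies midway between the tips of the shut fingers; the grasp point (between the pads) lies 19 mm behind it; z points along the fingers, y is the line along which they close (so a half turn about z gives the same grasp; the last joint's range is limited). The gripper opens to 85 mm and grips with 20 to 120 N. Pads are 22 mm wide; open, the fingers measure 114 mm over their backs; the gripper's body (76 mm by 85 mm) begins 54 mm behind the grasp point. The pads swing forward as they close: fully open they stand 13 mm farther back than shut.
Start: joints at [1.12, 0.264, 1.604, -0, 1.274, -0.037], TCP at [0.271, 0.618, 0.231] pointing down, gripper open.
Joint ranges: [-2.63, 2.63], [-0.94, 2.18], [0.31, 2.57], [-1.31, 4.45], [0, 2.66], [-2.55, 2.55]. Speed limits (rad/s): [2.57, 2.57, 3.14, 3.14, 3.14, 3.14].

### API

Orientations are given as a rotation vector (axis times angle).
In Python, from workcell import * gives the robot as it stands. The module is installed in compiled form; this text tells all that it offers.
- The arm moves only by the tool apply_moves, never from a script. Its arguments are lists of equal length, an entry for each row: "fingers": the opening, from 0 (shut) to 1 (fully open); "travel": the shift along the tool's x, y, z normalised to -1 to 1, where 1 is 0.05 m, a list of three; "rotation": the turn, a rotation vector about the tool's x, y, z normalised to -1 to 1, where 1 is 6 degrees, a list of three. In form: {"fingers": [fingers, ...], "travel": [[dx, dy, dz], ...], "rotation": [[ax, ay, az], ...]}. A call has 1 to 12 rows; each row shifts and turns the commanded pose from where the row before left it, along the tool's axes as they then stand; what a row does not reach is not made up. A row lasts 1/10 s, in which the tool goes at most 50 mm and 8.59 degrees, less where a joint would pass 70% of its speed; a pose out of reach is approached as far as the arm can. A call with a number of a shift or a turn outside -1 to 1 is refused whole. A call with a gripper value outside its range is refused whole. The fingers move at their own pace and stop on an object; "newtons" is the grip in N (left out, the last holds). Time passes only in rows, so rows that do not move let the fingers close. It gives the time, the measured TCP pose, the force, the opening and the grip force at its end, in the units of the state.
- read_state(): the state, without advancing time (a new reading comes with each control period).
- read_camera(name): name is "side" or "top"; returns a dict with "image" (384x512x3 uint8, red, green, blue), "fx", "fy", "cx", "cy" (pixels), "extrinsics" (4x4, takes a point from world to camera coordinates). Camera axes: x right, y down, z forward; pixel columns grow to the right and rows downward; lengths in m; the calibration is good to about 2 mm. A picture is of the moment at which its call begins. There is no depth.
- finish_job(): hands the job in; it is judged then, once.
Trained networks look in the newest picture that a camera, given by its name, has taken for a name from the list of things; names that differ only in an ending like _2 or _b are one class to them, and where a whole thing is asked for, a point or a joint stands for the part that bears it (a point fixed in the world has none). Each returns a list of dicts, best first, with "p" (0 to 1); they miss things now and then, are a little off and sometimes report something else, mostly with a low value. They report only what shows in the picture. A call takes as long as a camera call. They do not tell look-alikes from the thing itself.
- regions_of(camera, name): "mask" (384x512 bool, what is visible of it) and "bbox" ([left, top, width, height] in pixels, round what is visible of it).
- tip_of(camera, name): "location" ([column, row] in pixels: a listed point, or the origin of a listed thing).
The state is a dict: "time": time; "q": joint angles; "joint_vel": joint speeds; "joint_torque": joint torques, N m; "tool_pos": TCP position; "tcp_rot": TCP orientation; "wrist_force": force on the tool from outside, world axes, zero at the start; "torque": the same for the moment, N m; "width": opening from 0.0 (shut) to 1.0 (fully open); "grip_force": force on a finger pad.
Only numpy, scipy, OpenCV 4.12 (cv2) and the standard library are available. Lean on these libraries where they do the work, as an engineer would, in place of code of your own. Each camera call takes 0.05 s, during which the arm holds its last target. There are 200 camera calls.

## Working session

There is one attempt and no reset: what is moved stays moved. The work goes in short steps, Python scripts to look and compute and a tool call to move; the robot and the scene stay as the last step left them, time stands still between calls to the robot, and variables do not carry over. Pictures are saved under pics/ and viewed, at most 14 in all, crops included, and the job is handed in when it is done.

Besides the shell and the picture viewer there is one more tool, called after "Call:" as name(argument=value, ...), one argument or row to a line, values as JSON. apply_moves: Moves the arm, as the interface text tells. Scaled input: -1 to 1 covers 0.05 m each way for a shift and 6 degrees each way for a turn. Its arguments: {"type":"object","properties":{"fingers":{"type":"array","items":{"type":"number"}},"travel":{"type":"array","items":{"type":"array","items":{"type":"number"}}},"rotation":{"type":"array","items":{"type":"array","items":{"type":"number"}}},"newtons":{"type":"number"}},"required":["fingers","travel","rotation"]}

```bash
mkdir -p pics; cat > h.py <<'E'
from workcell import *
import numpy as np, cv2
from scipy.spatial.transform import Rotation as R
def proj(c,P):
    E=c["extrinsics"];q=E[:3,:3]@np.array(P)+E[:3,3];return np.array([c["fx"]*q[0]/q[2]+c["cx"],c["fy"]*q[1]/q[2]+c["cy"]])
def ray(c,uv):
    E=c["extrinsics"];d=E[:3,:3].T@np.array([(uv[0]-c["cx"])/c["fx"],(uv[1]-c["cy"])/c["fy"],1]);o=-E[:3,:3].T@E[:3,3];return o,d/np.linalg.norm(d)
def onz(c,uv,z):
    o,d=ray(c,uv);return o+d*(z-o[2])/d[2]
def tri(c1,u1,c2,u2):
    o1,d1=ray(c1,u1);o2,d2=ray(c2,u2)
    s=np.linalg.lstsq(np.c_[d1,-d2],o2-o1,rcond=None)[0];a=o1+d1*s[0];b=o2+d2*s[1];return (a+b)/2,np.linalg.norm(a-b)
def save(n,im,k=1):
    cv2.imwrite("pics/"+n,cv2.resize(im[...,::-1],None,fx=k,fy=k,interpolation=cv2.INTER_CUBIC))
E
python3 - <<'E'
from h import *
t=read_camera("top");s=read_camera("side")
save("top0.png",t["image"],1.5);save("side0.png",s["image"],1.5)
for c in(t,s):print(c["fx"],c["cx"],c["cy"],np.round(c["extrinsics"],3).tolist())
st=read_state();print(st)
C="white yellow green blue".split()
for n in ["knob_grip","probe","probe_point","holder_rim","plug_0","spray_can","grease_jar","tape_roll"]+[a+x for x in C for a in("battery_","post_","neck_")]:
    print(n,*[[(np.round(d["location"],1).tolist(),round(float(d["p"]),2)) for d in tip_of(k,n)[:5]] for k in("top","side")])
E
```

```text
478.82213072665013 253.6068288815723 194.58651110865068 [[0.004, -1.0, 0.014, -0.018], [-0.998, -0.005, -0.069, 0.549], [0.069, -0.014, -0.998, 1.224], [0.0, 0.0, 0.0, 1.0]]
407.4679653100779 260.28341768237516 196.6547764540377 [[0.885, -0.466, -0.022, -0.501], [-0.279, -0.491, -0.826, 0.239], [0.374, 0.737, -0.564, 1.047], [0.0, 0.0, 0.0, 1.0]]
{'time': 0.1, 'q': array([ 1.12012279e+00,  2.64707808e-01,  1.60524126e+00, -2.60687583e-05,
        1.27372323e+00, -3.68950568e-02]), 'joint_vel': array([ 0.00189215, -0.00144799, -0.0030803 , -0.00149399,  0.0022081 ,
       -0.00134614]), 'joint_torque': array([-1.69444334e-04, -5.16706109e+01, -3.68590558e+01, -4.81745246e-05,
        6.35189572e-03,  1.01823505e-05]), 'tool_pos': array([0.27111306, 0.61742921, 0.23006426]), 'tcp_rot': array([-0.64522464, -3.07413038,  0.00317906]), 'wrist_force': array([ 0.44855018, -0.48772135, -0.17022489]), 'torque': array([ 0.02118834, -0.0092734 ,  0.03641396]), 'grip_force': 0.0, 'width': 0.9995855427180708}
knob_grip [([148.5, 253.1], 0.81), ([276.3, 165.8], 0.59)] [([181.8, 176.8], 0.41)]
prob
[... 1268 characters left out ...]
ellow [([341.3, 167.5], 0.78)] []
neck_yellow [([351.3, 150.0], 0.64), ([343.2, 242.7], 0.5)] [([334.1, 230.0], 0.7)]
battery_green [([88.1, 173.5], 0.74), ([216.9, 170.6], 0.61)] [([262.6, 200.8], 0.84)]
post_green [] [([247.7, 178.1], 0.64), ([229.8, 218.4], 0.28)]
neck_green [([216.3, 158.3], 0.84), ([276.1, 168.0], 0.6), ([141.9, 153.2], 0.45)] [([270.2, 174.7], 0.58), ([298.4, 197.6], 0.36)]
battery_blue [([275.3, 166.1], 0.96), ([272.5, 170.2], 0.73), ([363.5, 245.1], 0.65), ([264.2, 232.5], 0.62)] [([290.4, 230.3], 0.97), ([312.7, 233.4], 0.69)]
post_blue [([87.5, 171.2], 0.68), ([272.3, 168.7], 0.61)] [([281.9, 201.3], 0.75)]
neck_blue [([280.9, 147.5], 0.79)] [([299.4, 196.5], 0.8)]
```

View pics/top0.png

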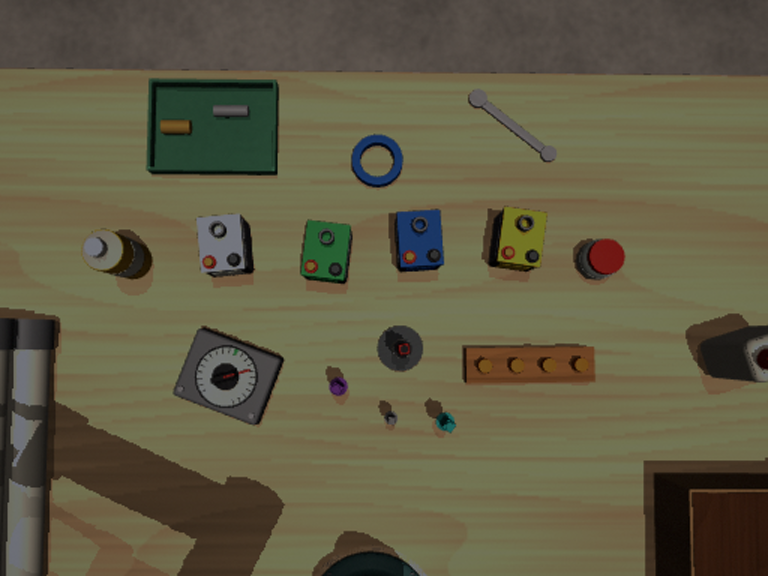

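View pics/side0.png

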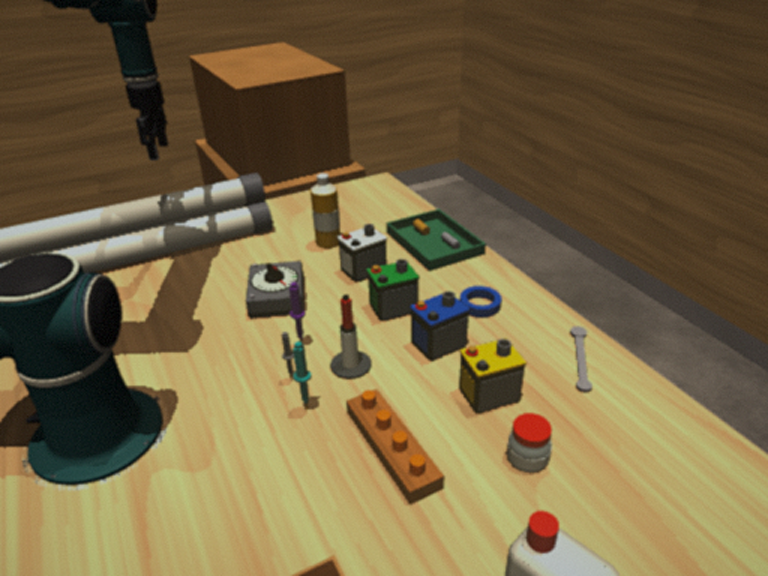

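All four batteries are there. Top view px /1.5: white (148,165), green (218,168), blue (279,160), yellow (347,159). Probe candidates are red in the holder (269,232), purple (225,257), grey (261,279) and turquoise (297,281). By the description I choose the red one in the white tube; I'll check it in a crop.

```bash
cat >> h.py <<'E'
HS={"green":((50,70),120),"blue":((100,120),120),"yellow":((24,34),150)}
def lidmask(im,col):
    k=cv2.resize(im,None,fx=4,fy=4,interpolation=cv2.INTER_CUBIC);h=cv2.cvtColor(k,cv2.COLOR_RGB2HSV).astype(int)
    if col=="white":m=(h[...,1]<50)
    else:
        (a,b),s=HS[col];m=(h[...,0]>=a)&(h[...,0]<=b)&(h[...,1]>s)
    return h,m
E
python3 - <<'E'
from h import *
t=read_camera("top");s=read_camera("side")
a=t["image"][120:300,110:410]
save("c1.png",np.clip(a.astype(float)*1.6,0,255).astype(np.uint8),2.6)
b=s["image"][130:340,140:370]
save("c2.png",b,2.8)
for c,pts in((t,[(148,157),(160,178),(146,178),(218,165),(279,155),(347,155),(269,232),(170,290)]),(s,[(240,165),(262,183),(290,205),(325,240)])):
    h=cv2.cvtColor(c["image"],cv2.COLOR_RGB2HSV)
    print([h[v,u].tolist() for u,v in pts])
E
```

```text
[[0, 0, 15], [112, 22, 126], [112, 22, 126], [67, 158, 95], [110, 174, 47], [25, 194, 113], [0, 9, 27], [22, 93, 115]]
[[23, 49, 104], [63, 175, 130], [110, 188, 145], [27, 239, 191]]
```

View pics/c1.png

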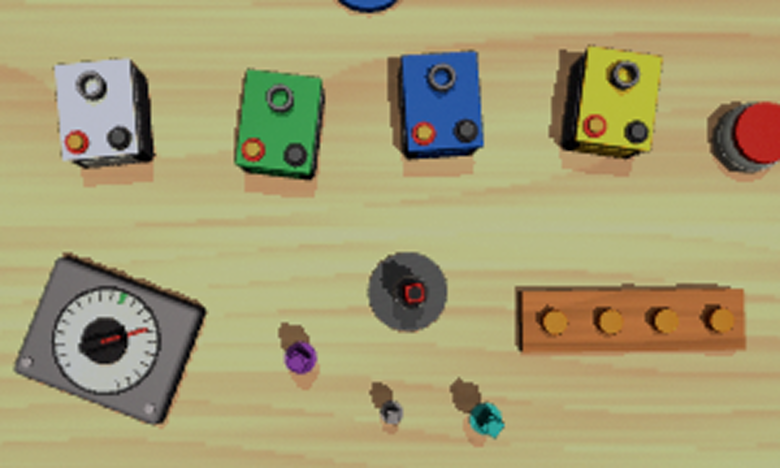

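View pics/c2.png

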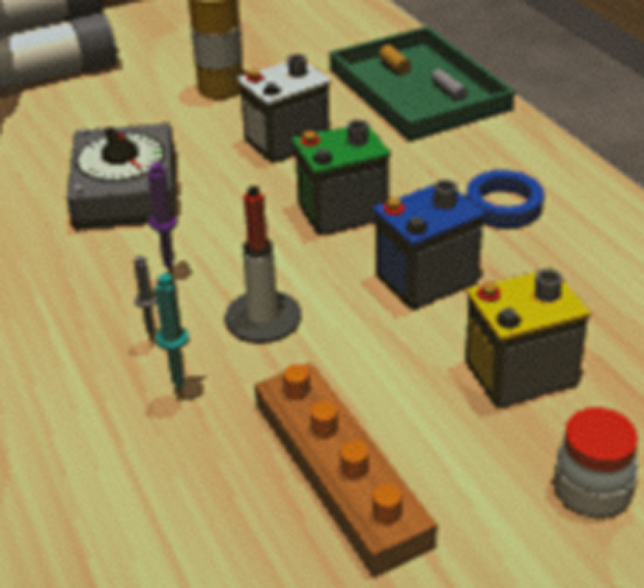

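Crop 1 confirms the red square grip in the white tube at crop px (414,293). The pointer tip is at (150,330), right of the green zero mark at (122,298). I'll triangulate the clicked features next.

```bash
cat > m.py <<'E'
from h import *
from scipy.optimize import least_squares
t=read_camera("top");s=read_camera("side")
T=lambda u,v:((u+.5)/2.6-.5+110,(v+.5)/2.6-.5+120)
S=lambda u,v:((u+.5)/2.8-.5+140,(v+.5)/2.8-.5+130)
F={"white":[(91,86),(77,142),(120,138),(297,61),(254,76),(272,89)],"green":[(279,98),(254,150),(296,154),(358,129),(310,137),(322,157)],
"blue":[(441,76),(424,132),(466,130),(446,187),(394,205),(417,225)],"yellow":[(624,74),(595,125),(637,132),(548,277),(488,291),(510,317)]}
M=np.array([[.02,0,.115],[-.03,.02,.103],[-.03,-.02,.103]])
for k,f in F.items():
    P=[tri(t,T(*f[i]),s,S(*f[i+3])) for i in range(2)]
    print(k,[(np.round(p,4).tolist(),round(e,4)) for p,e in P])
    for mode in("top","both"):
        def res(x):
            W=np.c_[M[:,:2]@np.array([[np.cos(x[2]),np.sin(x[2])],[-np.sin(x[2]),np.cos(x[2])]])+x[:2],M[:,2]]
            r=[proj(t,W[i])-T(*f[i]) for i in range(3)]
            if mode=="both":r+=[proj(s,W[i])-S(*f[i+3]) for i in range(3)]
            return np.ravel(r)
        best=min((least_squares(res,[P[0][0][0],P[0][0][1],a]) for a in(0,1.5,3,-1.5)),key=lambda r:r.cost)
        x=best.x;c,sn=np.cos(x[2]),np.sin(x[2]);w=lambda a,b:np.round([x[0]+c*a-sn*b,x[1]+sn*a+c*b],4).tolist()
        print(mode,np.round(x,4),"neck",w(.02,0),"post",w(-.03,.02),"res",np.round(best.fun,1))
for a,b in zip([(553,320),(610,321),(665,320),(720,319)],[(296,374),(323,411),(354,453),(387,495)]):
    p,e=tri(t,T(*a),s,S(*b));print("plug",np.round(p,4),round(e,4),np.round(onz(t,T(*a),.054),4),np.round(onz(s,S(*b),.054),4))
print("knob",onz(t,T(104,340),.083),onz(t,T(105,340),.05),"ptr",onz(t,T(150,330),.052),"zero",onz(t,T(122,298),.05))
print("probe top tri",tri(t,T(414,293),s,S(254,190)),onz(t,T(414,293),.156))
print("foot",onz(t,T(408,292),.005))
print(R.from_rotvec(read_state()["tcp_rot"]).as_matrix().round(3))
E
python3 m.py
```

```text
white [([0.6428, 0.2481, 0.1139], np.float64(0.0008)), ([0.5915, 0.2634, 0.0999], np.float64(0.0008))]
top [0.623  0.2459 0.1064] neck [0.6428, 0.248] post [0.591, 0.2626] res [ 0.  -0.3 -0.   0.2 -0.   0.1]
both [0.6229 0.2456 0.1144] neck [0.6428, 0.2479] post [0.5908, 0.262] res [ 0.1 -0.2  0.2  0.3  0.2  0.  -0.1 -0.2  0.1 -0.6 -0.3 -0.6]
green [([0.6334, 0.0746, 0.1106], np.float64(0.0014)), ([0.5852, 0.0981, 0.1024], np.float64(0.0006))]
top [ 0.6127  0.0761 -0.0845] neck [0.6327, 0.0744] post [0.5845, 0.0986] res [ 0.1 -0.2 -0.2  0.2  0.1  0.1]
both [0.6126 0.0752 6.1842] neck [0.6325, 0.0733] post [0.5847, 0.0981] res [ 0.5 -0.2  0.   0.1  0.3  0.2 -0.3 -0.9 -0.2 -0.1  0.1 -1. ]
blue [([0.6543, -0.0757, 0.1142], np.float64(0.0015)), ([0.6028, -0.0603, 0.1002], np.float64(0.0004))]
top [ 0.6336 -0.0773  0.0795] neck [0.6535, -0.0757] post [0.6021, -0.0598] res [ 0.2  0.  -0.2  0.2  0.  -0.2]
both [ 0.6336 -0.0781  0.0849] neck [0.6535, -0.0764] post [0.602, -0.0607] res [ 0.4  0.   0.2  0.3  0.4 -0.3 -0.4 -0.  -0.1 -0.7 -0.1 -1. ]
yellow [([0.6572, -0.2461, 0.1143], np.float64
[... 376 characters left out ...]
] [ 0.4251 -0.1901  0.054 ]
plug [ 0.4257 -0.2429  0.0536] 0.0004 [ 0.4259 -0.2429  0.054 ] [ 0.4254 -0.2431  0.054 ]
plug [ 0.427  -0.2968  0.0515] 0.0001 [ 0.4271 -0.2962  0.054 ] [ 0.426  -0.2989  0.054 ]
plug [ 0.4283 -0.35    0.0527] 0.0004 [ 0.4282 -0.3496  0.054 ] [ 0.428 -0.351  0.054]
knob [0.40752565 0.23814903 0.083     ] [0.40593733 0.24380789 0.05      ] ptr [0.41573398 0.20043722 0.052     ] zero [0.44627817 0.22820786 0.05      ]
probe top tri (array([ 0.45385961, -0.04866856,  0.16233724]), np.float64(0.0012942070850455298)) [ 0.45319436 -0.04872494  0.156     ]
foot [ 0.45266459 -0.04969867  0.005     ]
[[-0.916  0.402  0.   ]
 [ 0.402  0.916  0.   ]
 [-0.     0.    -1.   ]]
```

```bash
cat > z.py <<'E'
from h import *
import sys
def dial(t):
    im=t["image"];k=cv2.resize(im[225:285,120:190],None,fx=8,fy=8,interpolation=cv2.INTER_CUBIC);h=cv2.cvtColor(k,cv2.COLOR_RGB2HSV).astype(int)
    U=lambda u,v:((u+.5)/8-.5+120,(v+.5)/8-.5+225)
    m=((h[...,2]>95)&(h[...,1]<60)).astype(np.uint8);n,l,st,ce=cv2.connectedComponentsWithStats(m);i=1+st[1:,4].argmax()
    c=cv2.convexHull(np.argwhere(l==i)[:,::-1].astype(np.int32));e=cv2.fitEllipse(c)
    ctr=onz(t,U(*e[0]),.05)
    g=(h[...,0]>45)&(h[...,0]<85)&(h[...,1]>90);r=((h[...,0]<8)|(h[...,0]>172))&(h[...,1]>120)
    print("dial c",ctr.round(4),"ell",np.round(e[1],1))
    for n_,mm,z in(("green",g,.051),("red",r,.053)):
        p=np.argwhere(mm)[:,::-1];P=np.array([onz(t,U(*q),z) for q in p])-ctr
        rad=np.linalg.norm(P[:,:2],axis=1);P=P[(rad>.025)&(rad<.049)]
        print(n_,len(P),"deg",np.degrees(np.arctan2(P[:,1].mean(),P[:,0].mean())).round(2) if len(P) else None, "r",np.linalg.norm(P[:,:2],axis=1).mean().round(4))
    return k
if __name__=="__main__":
    t=read_camera("top");k=dial(t)
    b=cv2.resize(t["image"][210:252,245:290],None,fx=10,fy=10,interpolation=cv2.INTER_CUBIC)
    a=np.zeros((480,800,3),np.uint8);a[:480,:340]=k[:480,60:400];a[:420,345:795]=b;save(sys.argv[1],np.clip(a*1.7,0,255).astype(np.uint8))
E
python3 z.py d1.png
```

```text
dial c [0.4054 0.2434 0.05  ] ell [306.9 313.1]
green 459 deg -20.61 r 0.0442
red 611 deg -73.73 r 0.0333
```

View pics/d1.png

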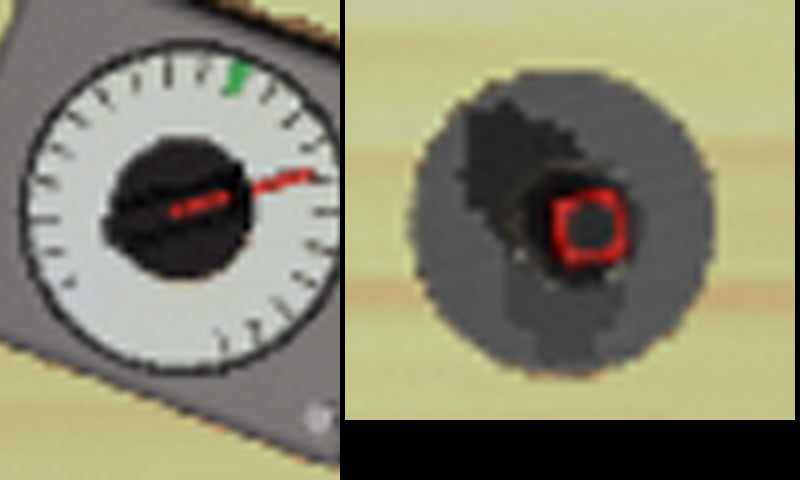

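The left crop shows the pointer lying at about -76° (tip at crop 315,175) and the green mark at about -20.6° (238,78). That means roughly +55° of turn. On the right, the probe's red square grip is centred at (591,227), yawed about 6°.

```bash
cat > go.py <<'E'
from h import *
import sys
x,y,z,ya=map(float,sys.argv[1:5])
s=read_state();M=R.from_rotvec(s["tcp_rot"]).as_matrix();cur=np.degrees(np.arctan2(M[1,1],M[0,1]))
d=M.T@(np.array([x,y,z])-s["tool_pos"])/.05
dr=(ya-cur+90)%180-90 if len(sys.argv)>5 else (ya-cur+180)%360-180
a=np.radians(ya);M2=np.array([[-np.sin(a),np.cos(a),0],[np.cos(a),np.sin(a),0],[0,0,-1]])
tilt=(R.from_matrix(M).inv()*R.from_matrix(M2)).as_rotvec(degrees=True)
print("t",round(s["time"],2),"pos",s["tool_pos"].round(4),"yaw",cur.round(2),"F",s["wrist_force"].round(1),"w",round(s["width"],3),round(s["grip_force"],1),"q",s["q"].round(2))
print("travel(now axes)",d.round(3),"travel(target axes)",(M2.T@(np.array([x,y,z])-s["tool_pos"])/.05).round(3),"rot",(tilt/6).round(3))
E
python3 go.py .406 .2428 .18 14
```

```text
t 2.35 pos [0.2714 0.618  0.2313] yaw 66.29 F [-0.5  0.6  0.1] w 1.0 0.0 q [ 1.12  0.26  1.6   0.    1.27 -0.04]
travel(now axes) [-5.482 -5.789  1.026] travel(target axes) [-7.933  0.796  1.026] rot [ 1.000e-03 -0.000e+00  8.715e+00]
```

Call:
apply_moves(
  fingers=[1,1,1,1,1,1,1,1,1,1,1,1],
  travel=[
    [-0.46,-0.48,0.08],
    [-0.46,-0.48,0.08],
    [-0.46,-0.48,0.08],
    [-0.46,-0.48,0.08],
    [-0.46,-0.48,0.08],
    [-0.46,-0.48,0.08],
    [-0.46,-0.48,0.08],
    [-0.46,-0.48,0.08],
    [-0.46,-0.48,0.08],
    [-0.46,-0.48,0.08],
    [-0.46,-0.48,0.08],
    [-0.42,-0.5,0.08],
  ],
  rotation=[
    [0,0,0],
    [0,0,0],
    [0,0,0],
    [0,0,0],
    [0,0,0],
    [0,0,0],
    [0,0,0],
    [0,0,0],
    [0,0,0],
    [0,0,0],
    [0,0,0],
    [0,0,0],
  ],
)

```text
time: 3.55
tool_pos: [0.4066, 0.242, 0.1835]
tcp_rot: [0.645, 3.074, 0.001]
wrist_force: [0.3, -0.4, -0.2]
width: 1.002
grip_force: 0.0
```

Call:
apply_moves(
  fingers=[0.5,0.5,0.5,0.5,0.5,0.5,0.5,0.5,0.5,0.5,0.5],
  travel=[
    [0,0,0],
    [0,0,0],
    [0,0,0],
    [0,0,0],
    [0,0,0],
    [0,0,0],
    [0,0,0],
    [0,0,0],
    [0,0,0],
    [0,0,0],
    [0,0,0],
  ],
  rotation=[
    [0,0,0.97],
    [0,0,0.97],
    [0,0,0.97],
    [0,0,0.97],
    [0,0,0.97],
    [0,0,0.97],
    [0,0,0.97],
    [0,0,0.97],
    [0,0,0.97],
    [0,0,0],
    [0,0,0],
  ],
)

```text
time: 4.65
tool_pos: [0.4061, 0.2432, 0.1834]
tcp_rot: [1.933, 2.476, 0.0]
wrist_force: [0.1, 0.5, 0.5]
width: 0.499
grip_force: 0.0
```

```bash
python3 go.py .406 .2428 .064 14
```

```text
t 4.65 pos [0.4061 0.2432 0.1834] yaw 14.05 F [0.1 0.5 0.5] w 0.499 0.0 q [ 0.49 -0.09  2.07 -0.    1.15  0.24]
travel(now axes) [-0.008 -0.005  2.388] travel(target axes) [-0.008 -0.004  2.388] rot [ 0.002 -0.     0.008]
```

Call:
apply_moves(
  fingers=[0.5,0.5,0.5,0.5,0.5,0.5,0.5,0,0,0,0,0],
  newtons=25,
  travel=[
    [0,0,0.5],
    [0,0,0.5],
    [0,0,0.5],
    [0,0,0.4],
    [0,0,0.3],
    [0,0,0.18],
    [0,0,0],
    [0,0,0],
    [0,0,0],
    [0,0,0],
    [0,0,0],
    [0,0,0],
  ],
  rotation=[
    [0,0,0],
    [0,0,0],
    [0,0,0],
    [0,0,0],
    [0,0,0],
    [0,0,0],
    [0,0,0],
    [0,0,0],
    [0,0,0],
    [0,0,0],
    [0,0,0],
    [0,0,0],
  ],
)

```text
time: 5.85
tool_pos: [0.406, 0.2436, 0.0655]
tcp_rot: [-1.936, -2.474, -0.001]
wrist_force: [-4.0, -0.7, 6.4]
width: 0.111
grip_force: 26.7
```

Call:
apply_moves(
  fingers=[0,0,0,0],
  travel=[
    [0,0,0],
    [0,0,0],
    [0,0,0],
    [0,0,0],
  ],
  rotation=[
    [0,0,0],
    [0,0,0],
    [0,0,0],
    [0,0,0],
  ],
)

```text
time: 6.25
tool_pos: [0.406, 0.2436, 0.0655]
tcp_rot: [-1.936, -2.474, -0.001]
wrist_force: [-4.9, -0.8, 6.3]
width: 0.109
grip_force: 26.7
```

```bash
python3 go.py .406 .2428 .064 69.4; python3 z.py d2.png
```

```text
t 6.25 pos [0.406  0.2436 0.0655] yaw 13.91 F [-4.9 -0.8  6.3] w 0.109 26.7 q [0.49 0.05 2.18 0.   0.91 0.24]
travel(now axes) [-0.016 -0.004  0.029] travel(target axes) [-0.006 -0.016  0.029] rot [ 5.000e-03 -6.000e-03 -9.248e+00]
dial c [0.3577 0.2689 0.05  ] ell [107.6 133.1]
green 316 deg -85.34 r 0.0334
red 3 deg -34.42 r 0.0355
```

Call:
apply_moves(
  fingers=[0,0,0,0,0,0,0,0,0,0,0,0],
  travel=[
    [0,0,-0.03],
    [0,0,0],
    [0,0,0],
    [0,0,0],
    [0,0,0],
    [0,0,0],
    [0,0,0],
    [0,0,0],
    [0,0,0],
    [0,0,0],
    [0,0,0],
    [0,0,0],
  ],
  rotation=[
    [0,0,-0.8],
    [0,0,-0.8],
    [0,0,-0.9],
    [0,0,-0.9],
    [0,0,-0.9],
    [0,0,-0.9],
    [0,0,-0.9],
    [0,0,-0.9],
    [0,0,-0.9],
    [0,0,-0.8],
    [0,0,-0.55],
    [0,0,0],
  ],
)

```text
time: 7.5
tool_pos: [0.4052, 0.2431, 0.0655]
tcp_rot: [-0.561, -3.09, 0.001]
wrist_force: [-1.9, 1.5, -2.2]
width: 0.111
grip_force: 25.9
```

Call:
apply_moves(
  fingers=[0,0,0.5,0.5,0.5,0.5,0.5,0.5,0.5,0.5,0.5,0.5],
  travel=[
    [0,0,0],
    [0,0,0],
    [0,0,0],
    [0,0,0],
    [0,0,0],
    [0,0,0],
    [0,0,-0.5],
    [0,0,-0.9],
    [0,0,-0.9],
    [-0.7,0,-0.7],
    [-0.7,0,-0.7],
    [-0.7,0,0],
  ],
  rotation=[
    [0,0,0],
    [0,0,0],
    [0,0,0],
    [0,0,0],
    [0,0,0],
    [0,0,0],
    [0,0,0],
    [0,0,0],
    [0,0,0],
    [0,0,0],
    [0,0,0],
    [0,0,0],
  ],
)

```text
time: 8.7
tool_pos: [0.5091, 0.2073, 0.2583]
tcp_rot: [0.558, 3.08, 0.01]
wrist_force: [0.9, 0.7, 0.8]
width: 0.503
grip_force: 0.0
```

```bash
python3 go.py .4535 -.0488 .25 6; python3 z.py d2.png
```

```text
t 8.7 pos [0.5091 0.2073 0.2583] yaw 69.45 F [0.9 0.7 0.8] w 0.503 0.0 q [ 0.34  0.    1.85 -0.    1.28 -0.87]
travel(now axes) [-0.755 -5.187  0.131] travel(target axes) [-4.977 -1.641  0.166] rot [ 0.122  0.041 10.574]
dial c [0.3914 0.2736 0.05  ] ell [ 92.  229.4]
green 25 deg -48.91 r 0.0453
red 0 deg None r nanz.py:14: RuntimeWarning: Mean of empty slice.
  print(n_,len(P),"deg",np.degrees(np.arctan2(P[:,1].mean(),P[:,0].mean())).round(2) if len(P) else None, "r",np.linalg.norm(P[:,:2],axis=1).mean().round(4))
  ret = ret.dtype.type(ret / rcount)
```

Call:
apply_moves(
  fingers=[0.5,0.5,0.5,0.5,0.5,0.5,0.5,0.5,0.5,0.5,0.5,0.5],
  travel=[
    [0,0,0],
    [-0.09,-0.6,0],
    [-0.09,-0.6,0],
    [-0.09,-0.6,0],
    [-0.09,-0.6,0],
    [-0.09,-0.6,0],
    [-0.09,-0.6,0],
    [-0.09,-0.6,0],
    [-0.09,-0.6,0],
    [-0.03,-0.38,0],
    [0,0,0],
    [0,0,0],
  ],
  rotation=[
    [0,0,0],
    [0,0,0],
    [0,0,0],
    [0,0,0],
    [0,0,0],
    [0,0,0],
    [0,0,0],
    [0,0,0],
    [0,0,0],
    [0,0,0],
    [0,0,0],
    [0,0,0],
  ],
)

```text
time: 9.95
tool_pos: [0.4476, -0.0487, 0.2501]
tcp_rot: [-0.562, -3.09, -0.001]
wrist_force: [0.9, 0.9, 0.0]
width: 0.5
grip_force: 0.0
```

Call:
apply_moves(
  fingers=[0.5,0.5,0.5,0.5,0.5,0.5,0.5,0.5,0.5,0.5,0.5,0.5],
  travel=[
    [0,0,0],
    [0,0,0],
    [0,0,0],
    [0,0,0],
    [0,0,0],
    [0,0,0],
    [0,0,0],
    [0,0,0],
    [0,0,0],
    [0,0,0],
    [0,0,0],
    [0,0,0],
  ],
  rotation=[
    [0,0,0.96],
    [0,0,0.96],
    [0,0,0.96],
    [0,0,0.96],
    [0,0,0.96],
    [0,0,0.96],
    [0,0,0.96],
    [0,0,0.96],
    [0,0,0.96],
    [0,0,0.96],
    [0,0,0.96],
    [0,0,0],
  ],
)

```text
time: 11.15
tool_pos: [0.4483, -0.0479, 0.2504]
tcp_rot: [-2.099, -2.337, -0.0]
wrist_force: [0.4, 0.1, 0.0]
width: 0.501
grip_force: 0.0
```

```bash
python3 go.py .4535 -.0488 .11 6; python3 z.py d2.png
```

```text
t 11.15 pos [ 0.4483 -0.0479  0.2504] yaw 6.14 F [0.4 0.1 0. ] w 0.501 0.0 q [-0.16 -0.18  2.03  0.    1.29 -0.27]
travel(now axes) [-0.032  0.104  2.808] travel(target axes) [-0.029  0.102  2.808] rot [-0.006 -0.007  0.024]
dial c [0.4054 0.2434 0.05  ] ell [309. 315.]
green 342 deg -20.76 r 0.0456
red 525 deg -20.78 r 0.0328
```

View pics/d2.png

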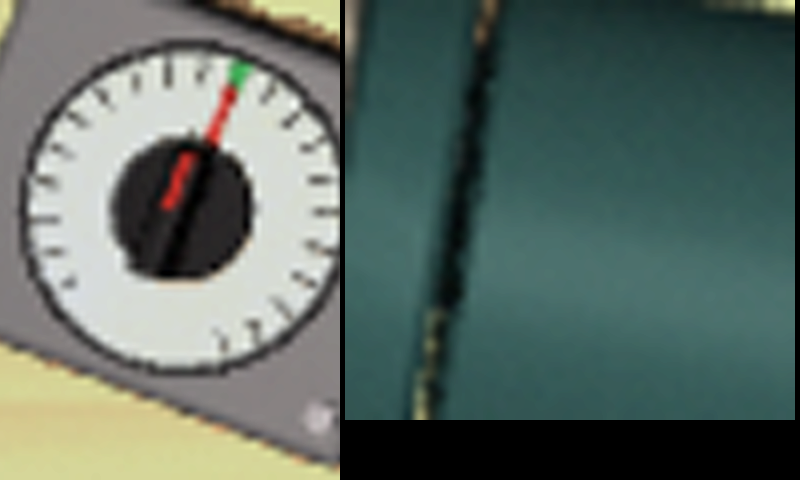

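The pointer (235,90) is now on the green mark (240,72), both reading -20.8°. Next is the red probe.

Call:
apply_moves(
  fingers=[0.5,0.5,0.5,0.5,0.5,0.5,0.5,0.5,0,0,0,0],
  newtons=40,
  travel=[
    [-0.03,0.1,0],
    [0,0,0.5],
    [0,0,0.5],
    [0,0,0.5],
    [0,0,0.5],
    [0,0,0.5],
    [0,0,0.3],
    [0,0,0],
    [0,0,0],
    [0,0,0],
    [0,0,0],
    [0,0,0],
  ],
  rotation=[
    [0,0,0.02],
    [0,0,0],
    [0,0,0],
    [0,0,0],
    [0,0,0],
    [0,0,0],
    [0,0,0],
    [0,0,0],
    [0,0,0],
    [0,0,0],
    [0,0,0],
    [0,0,0],
  ],
)

```text
time: 12.4
tool_pos: [0.4546, -0.0504, 0.112]
tcp_rot: [2.102, 2.332, 0.002]
wrist_force: [-0.2, -0.6, 1.3]
width: 0.179
grip_force: 42.5
```

Call:
apply_moves(
  fingers=[0,0,0],
  travel=[
    [0,0,0],
    [0,0,0],
    [0,0,0],
  ],
  rotation=[
    [0,0,0],
    [0,0,0],
    [0,0,0],
  ],
)

```text
time: 12.7
tool_pos: [0.4546, -0.0504, 0.112]
tcp_rot: [2.102, 2.332, 0.002]
wrist_force: [0.3, 0.5, 5.2]
width: 0.181
grip_force: 43.0
```

```bash
python3 go.py .4535 -.0488 .25 6
```

```text
t 12.7 pos [ 0.4546 -0.0504  0.112 ] yaw 5.93 F [0.3 0.5 5.2] w 0.181 43.0 q [-0.16 -0.04  2.18  0.    1.   -0.27]
travel(now axes) [ 0.033 -0.013 -2.76 ] travel(target axes) [ 0.035 -0.019 -2.759] rot [ 0.023  0.006 -0.011]
```

Call:
apply_moves(
  fingers=[0,0,0,0,0,0,0,0,0,0],
  travel=[
    [0,0,-0.2],
    [0,0,-0.4],
    [0,0,-0.5],
    [0,0,-0.5],
    [0,0,-0.5],
    [0,0,-0.5],
    [0,0,-0.5],
    [0,0,-0.5],
    [0,0,0],
    [0,0,0],
  ],
  rotation=[
    [0,0,0],
    [0,0,0],
    [0,0,0],
    [0,0,0],
    [0,0,0],
    [0,0,0],
    [0,0,0],
    [0,0,0],
    [0,0,0],
    [0,0,0],
  ],
)

```text
time: 13.7
tool_pos: [0.4534, -0.0503, 0.2908]
tcp_rot: [2.103, 2.333, 0.0]
wrist_force: [0.2, 0.5, -1.2]
width: 0.176
grip_force: 42.2
```

```bash
python3 go.py .591 .261 .25 6
```

```text
t 13.7 pos [ 0.4534 -0.0503  0.2908] yaw 5.93 F [ 0.2  0.5 -1.2] w 0.176 42.2 q [-0.17 -0.19  1.97 -0.    1.37 -0.27]
travel(now axes) [5.908 3.381 0.817] travel(target axes) [5.904 3.388 0.817] rot [ 0.004  0.002 -0.012]
```

Call:
apply_moves(
  fingers=[0,0,0,0,0,0,0,0,0,0,0,0],
  travel=[
    [0.4,0.23,0],
    [0.61,0.35,0],
    [0.61,0.35,0],
    [0.61,0.35,0],
    [0.61,0.35,0],
    [0.61,0.35,0],
    [0.61,0.35,0],
    [0.61,0.35,0],
    [0.61,0.35,0],
    [0.4,0.23,0.4],
    [0.23,0.12,0.4],
    [0,0,0],
  ],
  rotation=[
    [0,0,0],
    [0,0,0],
    [0,0,0],
    [0,0,0],
    [0,0,0],
    [0,0,0],
    [0,0,0],
    [0,0,0],
    [0,0,0],
    [0,0,0],
    [0,0,0],
    [0,0,0],
  ],
)

```text
time: 14.9
tool_pos: [0.588, 0.2614, 0.2439]
tcp_rot: [-2.098, -2.332, 0.015]
wrist_force: [-1.2, 0.1, -1.0]
width: 0.183
grip_force: 42.1
```

Call:
apply_moves(
  fingers=[0,0],
  travel=[
    [0,0,0],
    [0,0,0],
  ],
  rotation=[
    [0,0,0],
    [0,0,0],
  ],
)

```text
time: 15.1
tool_pos: [0.591, 0.2604, 0.251]
tcp_rot: [2.104, 2.333, -0.001]
wrist_force: [0.1, -0.6, -0.8]
width: 0.181
grip_force: 42.1
```

```bash
python3 go.py .591 .261 .22 6; python3 - <<'E'
from h import *
t=read_camera("top");s=read_camera("side")
np.savez("w.npz",t=t["image"],s=s["image"])
p=read_state()["tool_pos"]
print("pred tip",proj(s,p+[0,.0015,-.1]),"post",proj(s,[.591,.2625,.103]),tip_of("side","probe_point"))
save("w1.png",np.hstack([s["image"][85:210,170:310],s["image"][85:210,170:310]])[:,:140],5.5)
E
```

```text
t 15.1 pos [0.591  0.2604 0.251 ] yaw 5.9 F [ 0.1 -0.6 -0.8] w 0.181 42.1 q [ 0.38  0.2   1.65 -0.    1.3   0.27]
travel(now axes) [0.013 0.002 0.62 ] travel(target axes) [0.013 0.002 0.62 ] rot [-0.002  0.003 -0.017]
pred tip [229.70096769 143.3684355 ] post [230.43189788 156.15469857] []
```

View pics/w1.png

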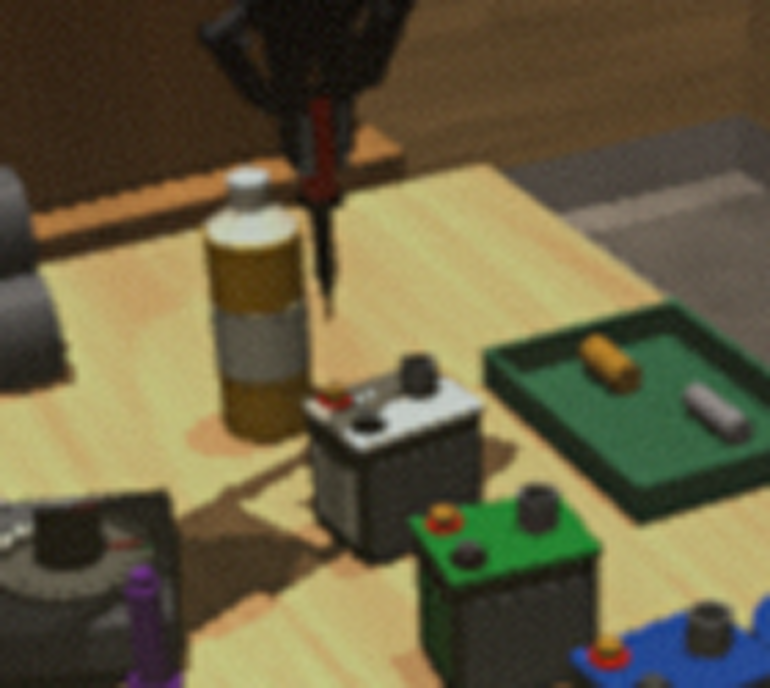

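The tip is at (229.2,142.4) and the post top at (230.1,155.9), both within 1 px of prediction. Descending.

Call:
apply_moves(
  fingers=[0,0,0,0,0,0,0,0,0,0,0],
  travel=[
    [0.01,0,0.3],
    [0,0,0.3],
    [0,0,0.2],
    [0,0,0.1],
    [0,0,0.05],
    [0,0,0.05],
    [0,0,0.03],
    [0,0,0],
    [0,0,0],
    [0,0,0],
    [0,0,0],
  ],
  rotation=[
    [0,0,0],
    [0,0,0],
    [0,0,0],
    [0,0,0],
    [0,0,0],
    [0,0,0],
    [0,0,0],
    [0,0,0],
    [0,0,0],
    [0,0,0],
    [0,0,0],
  ],
)

```text
time: 16.35
tool_pos: [0.5912, 0.2617, 0.1997]
tcp_rot: [2.103, 2.333, 0.001]
wrist_force: [-0.8, -0.6, 2.2]
width: 0.181
grip_force: 42.3
```

```bash
python3 go.py .591 .261 .22 6; python3 - <<'E'
from h import *
s=read_camera("side");save("w2.png",s["image"][110:190,190:290],7)
E
```

```text
t 16.35 pos [0.5912 0.2617 0.1997] yaw 5.93 F [-0.8 -0.6  2.2] w 0.181 42.3 q [0.38 0.23 1.7  0.   1.21 0.27]
travel(now axes) [-0.014 -0.006 -0.406] travel(target axes) [-0.014 -0.006 -0.406] rot [ 0.007 -0.002 -0.011]
```

View pics/w2.png

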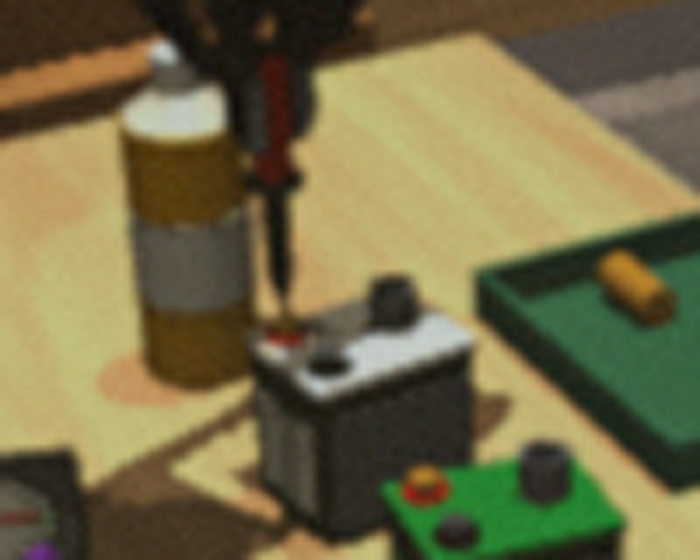

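Call:
apply_moves(
  fingers=[0,0,0,0,0,0,0,0,0,0,0,0],
  travel=[
    [0,0,0],
    [0,0,0],
    [0,0,-0.1],
    [0,0,-0.3],
    [0,0,-0.4],
    [0,0,-0.4],
    [-0.3,-0.02,0],
    [-0.6,-0.04,0],
    [-0.6,-0.04,0],
    [-0.6,-0.04,0],
    [-0.6,-0.04,0],
    [-0.6,-0.04,0],
  ],
  rotation=[
    [0,0,0],
    [0,0,0],
    [0,0,0],
    [0,0,0],
    [0,0,0],
    [0,0,0],
    [0,0,0],
    [0,0,0],
    [0,0,0],
    [0,0,0],
    [0,0,0],
    [0,0,0],
  ],
)

```text
time: 17.6
tool_pos: [0.5966, 0.094, 0.2586]
tcp_rot: [-2.104, -2.333, 0.002]
wrist_force: [0.4, 0.2, -0.9]
width: 0.184
grip_force: 42.2
```

Call:
apply_moves(
  fingers=[0,0,0,0,0,0,0,0,0,0,0,0],
  travel=[
    [-0.6,-0.04,0],
    [-0.6,-0.04,0],
    [-0.6,-0.04,0],
    [-0.6,-0.04,0],
    [-0.6,-0.04,0],
    [-0.6,-0.04,0],
    [-0.6,-0.04,0],
    [-0.6,-0.04,0],
    [-0.6,-0.04,0],
    [-0.6,-0.04,0.2],
    [-0.36,-0.02,0],
    [0,0,0],
  ],
  rotation=[
    [0,0,0],
    [0,0,0],
    [0,0,0],
    [0,0,0],
    [0,0,0],
    [0,0,0],
    [0,0,0],
    [0,0,0],
    [0,0,0],
    [0,0,0],
    [0,0,0],
    [0,0,0],
  ],
)

```text
time: 18.8
tool_pos: [0.6081, -0.2247, 0.2483]
tcp_rot: [-2.106, -2.329, 0.002]
wrist_force: [0.1, -0.1, -0.4]
width: 0.182
grip_force: 42.2
```

```bash
python3 go.py .6093 -.2218 .199 5.93; python3 - <<'E'
from h import *
t=read_camera("top");s=read_camera("side")
p=read_state()["tool_pos"];q=proj(s,p+[0,.001,-.1]);r=proj(s,[.6093,-.221,.103]);a=np.array([270,175]);print((q+.5-a)*6.5,(r+.5-a)*6.5)
w=np.load("w.npz");d=np.abs(t["image"].astype(int)-w["t"]).max(2)>40
B={"white":(.623,.2458),"green":(.6127,.0758),"blue":(.6336,-.0777),"yellow":(.6367,-.244)}
for k,(x,y) in B.items():
    u,v=proj(t,[x,y,.1]).astype(int);print(k,d[v-22:v+22,u-20:u+20].mean().round(3))
save("y1.png",s["image"][175:265,270:390],6.5)
E
```

```text
t 18.8 pos [ 0.6081 -0.2247  0.2483] yaw 5.75 F [ 0.1 -0.1 -0.4] w 0.182 42.2 q [-0.39  0.21  1.64 -0.    1.29 -0.49]
travel(now axes) [0.056 0.032 0.986] travel(target axes) [0.056 0.031 0.986] rot [-0.016 -0.001 -0.03 ]
[293.33580344 285.13999015] [288.11204256 376.78425272]
white 0.476
green 0.0
blue 0.246
yellow 0.52
```

View pics/y1.png

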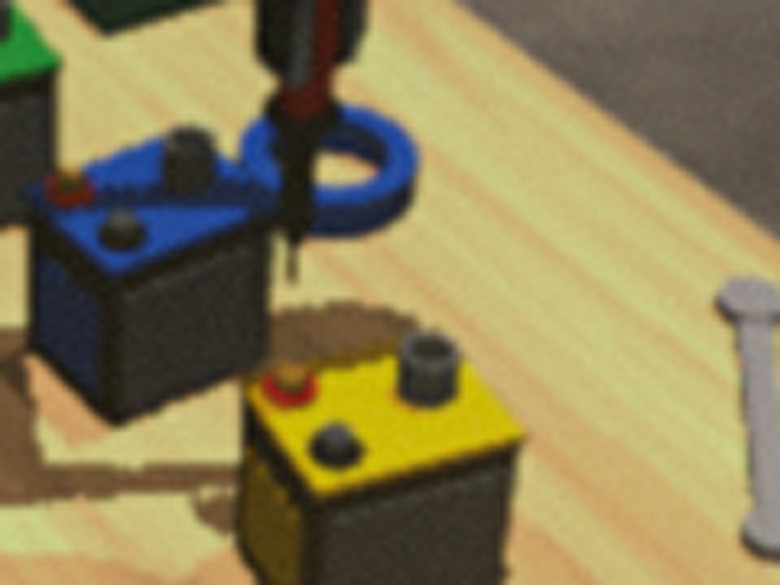

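Call:
apply_moves(
  fingers=[0,0,0,0,0,0,0,0,0,0,0],
  travel=[
    [0.04,0.04,0.3],
    [0,0,0.3],
    [0,0,0.15],
    [0,0,0.1],
    [0,0,0.05],
    [0,0,0.05],
    [0,0,0.03],
    [0,0,0],
    [0,0,0],
    [0,0,0],
    [0,0,0],
  ],
  rotation=[
    [0,0,0],
    [0,0,0],
    [0,0,0],
    [0,0,0],
    [0,0,0],
    [0,0,0],
    [0,0,0],
    [0,0,0],
    [0,0,0],
    [0,0,0],
    [0,0,0],
  ],
)

```text
time: 20.0
tool_pos: [0.6111, -0.22, 0.2007]
tcp_rot: [2.103, 2.333, 0.001]
wrist_force: [-0.8, 0.1, 0.8]
width: 0.185
grip_force: 42.3
```

```bash
python3 go.py .6093 -.2218 .199 5.93; python3 - <<'E'
from h import *
s=read_camera("side");save("y2.png",s["image"][180:250,275:365],6)
E
```

```text
t 20.0 pos [ 0.6111 -0.22    0.2007] yaw 5.93 F [-0.8  0.1  0.8] w 0.185 42.3 q [-0.38  0.24  1.7   0.    1.21 -0.49]
travel(now axes) [-0.032 -0.04   0.034] travel(target axes) [-0.032 -0.04   0.034] rot [ 0.006  0.002 -0.001]
```

View pics/y2.png

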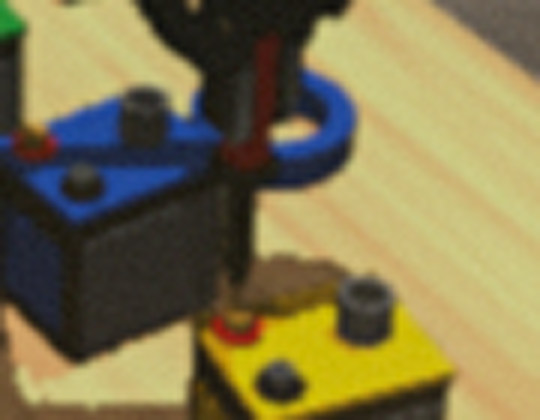

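Call:
apply_moves(
  fingers=[0,0,0,0,0,0,0,0,0,0,0,0],
  travel=[
    [0,0,0],
    [0,0,-0.2],
    [-0.02,-0.03,0],
    [0,0,0.15],
    [0,0,0.08],
    [0,0,0],
    [0,0,0],
    [0,0,0],
    [0,0,0],
    [0,0,0],
    [0,0,0],
    [0,0,0],
  ],
  rotation=[
    [0,0,0],
    [0,0,0],
    [0,0,0],
    [0,0,0],
    [0,0,0],
    [0,0,0],
    [0,0,0],
    [0,0,0],
    [0,0,0],
    [0,0,0],
    [0,0,0],
    [0,0,0],
  ],
)

```text
time: 21.25
tool_pos: [0.6096, -0.2212, 0.1989]
tcp_rot: [2.103, 2.333, 0.0]
wrist_force: [0.7, -0.9, 1.6]
width: 0.179
grip_force: 42.5
```

```bash
python3 go.py .585 .0972 .26 5.93
```

```text
t 21.25 pos [ 0.6096 -0.2212  0.1989] yaw 5.93 F [ 0.7 -0.9  1.6] w 0.179 42.5 q [-0.39  0.24  1.7  -0.    1.21 -0.49]
travel(now axes) [ 6.384  0.168 -1.223] travel(target axes) [ 6.384  0.168 -1.222] rot [0.003 0.002 0.   ]
```

Call:
apply_moves(
  fingers=[0,0,0,0,0,0,0,0,0,0,0,0],
  travel=[
    [0,0,-0.12],
    [0,0,-0.3],
    [0,0,-0.4],
    [0,0,-0.4],
    [0.38,0.01,0],
    [0.6,0.02,0],
    [0.6,0.02,0],
    [0.6,0.02,0],
    [0.6,0.02,0],
    [0.6,0.02,0],
    [0.6,0.02,0],
    [0.6,0.02,0],
  ],
  rotation=[
    [0,0,0],
    [0,0,0],
    [0,0,0],
    [0,0,0],
    [0,0,0],
    [0,0,0],
    [0,0,0],
    [0,0,0],
    [0,0,0],
    [0,0,0],
    [0,0,0],
    [0,0,0],
  ],
)

```text
time: 22.45
tool_pos: [0.5918, 0.0099, 0.2591]
tcp_rot: [-2.102, -2.332, 0.001]
wrist_force: [0.8, 0.1, -0.7]
width: 0.184
grip_force: 42.2
```

Call:
apply_moves(
  fingers=[0,0,0,0,0,0,0],
  travel=[
    [0.6,0.02,0],
    [0.6,0.01,0],
    [0.6,0,0.2],
    [0.6,0,0],
    [0,0,0],
    [0,0,0],
    [0,0,0],
  ],
  rotation=[
    [0,0,0],
    [0,0,0],
    [0,0,0],
    [0,0,0],
    [0,0,0],
    [0,0,0],
    [0,0,0],
  ],
)

```text
time: 23.15
tool_pos: [0.5819, 0.1267, 0.2496]
tcp_rot: [-2.103, -2.333, 0.001]
wrist_force: [-0.6, -1.1, -0.5]
width: 0.184
grip_force: 42.2
```

```bash
python3 go.py .585 .0975 .199 5.93; python3 - <<'E'
from h import *
t=read_camera("top");s=read_camera("side")
a=np.array([215,130])
p=read_state()["tool_pos"];print((proj(s,p+[0,.001,-.1])+.5-a)*5.5,[(k,((proj(s,x)+.5-a)*5.5).round()) for k,x in dict(g=[.585,.0983,.103],b=[.602,-.06,.103],y=[.6093,-.221,.103]).items()])
save("g1.png",s["image"][130:235,215:340],5.5)
E
```

```text
t 23.15 pos [0.5819 0.1267 0.2496] yaw 5.94 F [-0.6 -1.1 -0.5] w 0.184 42.2 q [ 0.17  0.1   1.76 -0.    1.28  0.07]
travel(now axes) [-5.880e-01  1.000e-03  1.013e+00] travel(target axes) [-0.588  0.     1.013] rot [-0.007  0.003  0.001]
[166.48517577 177.04683645] [('g', array([196., 269.])), ('b', array([361., 399.])), ('y', array([546., 566.]))]
```

View pics/g1.png

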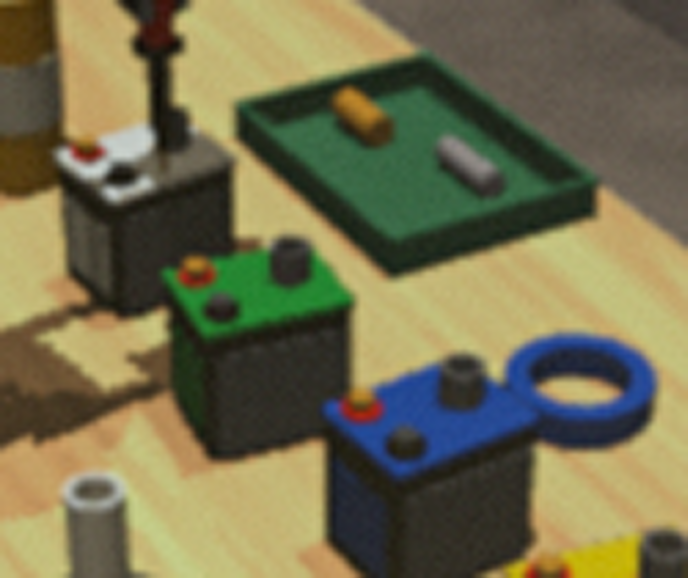

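Green post (197,265), blue (362,398) and yellow (548,565) are all where predicted. I overshot by one row, so I'll correct that and descend.

Call:
apply_moves(
  fingers=[0,0,0,0,0,0,0,0,0,0,0,0],
  travel=[
    [-0.3,0,0],
    [-0.29,0,0],
    [0,0,0],
    [0,0,0.3],
    [0,0,0.3],
    [0,0,0.2],
    [0,0,0.1],
    [0,0,0.05],
    [0,0,0.04],
    [0,0,0.02],
    [0,0,0],
    [0,0,0],
  ],
  rotation=[
    [0,0,0],
    [0,0,0],
    [0,0,0],
    [0,0,0],
    [0,0,0],
    [0,0,0],
    [0,0,0],
    [0,0,0],
    [0,0,0],
    [0,0,0],
    [0,0,0],
    [0,0,0],
  ],
)

```text
time: 24.45
tool_pos: [0.5858, 0.0978, 0.1999]
tcp_rot: [2.103, 2.333, 0.001]
wrist_force: [-0.7, 0.0, 1.6]
width: 0.182
grip_force: 42.3
```

Call:
apply_moves(
  fingers=[0,0,0,0,0],
  travel=[
    [0,0,0],
    [0,0,0],
    [0,0,0],
    [0,0,0],
    [0,0,0],
  ],
  rotation=[
    [0,0,0],
    [0,0,0],
    [0,0,0],
    [0,0,0],
    [0,0,0],
  ],
)

```text
time: 24.95
tool_pos: [0.5857, 0.0977, 0.1994]
tcp_rot: [2.103, 2.333, 0.001]
wrist_force: [-0.5, 0.8, 1.5]
width: 0.181
grip_force: 42.5
```

```bash
python3 go.py .585 .0975 .199 5.93;python3 go.py .602 -.0608 .25 5.93; python3 - <<'E'
from h import *
s=read_camera("side");save("g2.png",s["image"][130:210,210:310],4)
E
```

```text
t 24.95 pos [0.5857 0.0977 0.1994] yaw 5.93 F [-0.5  0.8  1.5] w 0.181 42.5 q [0.12 0.13 1.82 0.   1.19 0.02]
travel(now axes) [-0.003 -0.014  0.008] travel(target axes) [-0.003 -0.014  0.008] rot [ 0.005 -0.001 -0.   ]
t 24.95 pos [0.5857 0.0977 0.1994] yaw 5.93 F [-0.5  0.8  1.5] w 0.181 42.5 q [0.12 0.13 1.82 0.   1.19 0.02]
travel(now axes) [-3.187e+00 -2.000e-03 -1.012e+00] travel(target axes) [-3.187e+00 -2.000e-03 -1.012e+00] rot [ 0.005 -0.001 -0.   ]
```

View pics/g2.png

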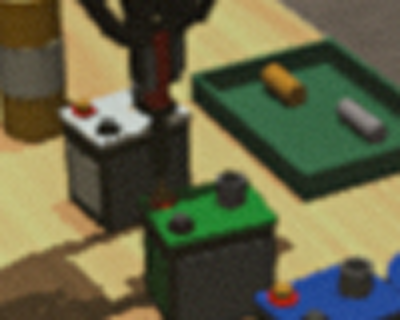

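The tip sits on the green post (162,198), with about 2.3 N of contact. Next is blue.

Call:
apply_moves(
  fingers=[0,0,0,0,0,0,0,0,0,0,0,0],
  travel=[
    [0,0,-0.1],
    [0,0,-0.3],
    [0,0,-0.3],
    [0,0,-0.3],
    [-0.29,0,0],
    [-0.6,0,0],
    [-0.6,0,0],
    [-0.6,0,0],
    [-0.6,0,0],
    [-0.5,0,0],
    [0,0,0],
    [0,0,0],
  ],
  rotation=[
    [0,0,0],
    [0,0,0],
    [0,0,0],
    [0,0,0],
    [0,0,0],
    [0,0,0],
    [0,0,0],
    [0,0,0],
    [0,0,0],
    [0,0,0],
    [0,0,0],
    [0,0,0],
  ],
)

```text
time: 26.2
tool_pos: [0.6017, -0.0621, 0.2491]
tcp_rot: [-2.105, -2.331, 0.0]
wrist_force: [0.2, 0.9, -0.5]
width: 0.18
grip_force: 42.2
```

```bash
cat > chk.py <<'E'
from h import *
P=dict(white=[.591,.2625,.103],green=[.585,.0983,.103],blue=[.602,-.06,.103],yellow=[.6093,-.221,.103])
def red(im,uv,r=9):
    u,v=np.round(uv).astype(int);h=cv2.cvtColor(im[v-r:v+r+1,u-r:u+r+1],cv2.COLOR_RGB2HSV).astype(int)
    m=((h[...,0]<20)|(h[...,0]>172))&(h[...,1]>130)&(h[...,2]>50);p=np.argwhere(m)[:,::-1]
    return (p.mean(0)+[u-r,v-r]).round(1).tolist() if len(p) else None
if __name__=="__main__":
    w=np.load("w.npz");t=read_camera("top");s=read_camera("side")
    for k,x in P.items():
        a,b=proj(t,x),proj(s,x);print(k,"top",red(w["t"],a),red(t["image"],a),"side",red(w["s"],b),red(s["image"],b))
E
python3 chk.py;python3 go.py .602 -.0608 .199 5.93
```

```text
white top [139.3, 174.4] [139.0, 174.5] side [226.5, 157.2] [226.0, 157.8]
green top [206.9, 177.3] [206.9, 177.3] side [250.8, 178.0] [250.1, 178.8]
blue top [272.5, 171.1] [271.9, 172.7] side [279.4, 203.8] [279.1, 203.7]
yellow top [337.9, 168.1] [337.9, 168.2] side [314.1, 233.6] [314.0, 233.5]
t 26.3 pos [ 0.6017 -0.0607  0.2492] yaw 5.93 F [-0.6  0.2 -1. ] w 0.182 42.2 q [-0.14  0.12  1.74  0.    1.28 -0.25]
travel(now axes) [-0.002  0.006  1.003] travel(target axes) [-0.002  0.006  1.003] rot [-0.002 -0.004  0.   ]
```

Nothing has moved. Descending on blue.

Call:
apply_moves(
  fingers=[0,0,0,0,0,0,0,0,0,0,0,0],
  travel=[
    [0,0.01,0.3],
    [0,0,0.3],
    [0,0,0.2],
    [0,0,0.1],
    [0,0,0.05],
    [0,0,0.04],
    [0,0,0.02],
    [0,0,0],
    [0,0,0],
    [0,0,0],
    [0,0,0],
    [0,0,0],
  ],
  rotation=[
    [0,0,0],
    [0,0,0],
    [0,0,0],
    [0,0,0],
    [0,0,0],
    [0,0,0],
    [0,0,0],
    [0,0,0],
    [0,0,0],
    [0,0,0],
    [0,0,0],
    [0,0,0],
  ],
)

```text
time: 27.5
tool_pos: [0.6027, -0.061, 0.1991]
tcp_rot: [2.103, 2.333, 0.001]
wrist_force: [-1.1, -1.4, 1.3]
width: 0.183
grip_force: 42.5
```

Call:
apply_moves(
  fingers=[0,0,0,0],
  travel=[
    [0,0,0],
    [0,0,0],
    [0,0,0],
    [0,0,0],
  ],
  rotation=[
    [0,0,0],
    [0,0,0],
    [0,0,0],
    [0,0,0],
  ],
)

```text
time: 27.9
tool_pos: [0.6026, -0.061, 0.1988]
tcp_rot: [2.103, 2.333, 0.0]
wrist_force: [-0.0, 0.5, 1.5]
width: 0.179
grip_force: 42.5
```

```bash
python3 go.py .602 -.0608 .199 5.93;python3 go.py .4546 -.0504 .29 5.93
```

```text
t 27.9 pos [ 0.6026 -0.061   0.1988] yaw 5.93 F [-0.   0.5  1.5] w 0.179 42.5 q [-0.14  0.16  1.79  0.    1.19 -0.25]
travel(now axes) [ 0.005 -0.011 -0.004] travel(target axes) [ 0.005 -0.011 -0.004] rot [0.003 0.001 0.   ]
t 27.9 pos [ 0.6026 -0.061   0.1988] yaw 5.93 F [-0.   0.5  1.5] w 0.179 42.5 q [-0.14  0.16  1.79  0.    1.19 -0.25]
travel(now axes) [ 0.516 -2.921 -1.824] travel(target axes) [ 0.516 -2.922 -1.824] rot [0.003 0.001 0.   ]
```

Call:
apply_moves(
  fingers=[0,0,0,0,0,0,0,0,0,0,0,0],
  travel=[
    [0,0,-0.1],
    [0,0,-0.3],
    [0,0,-0.4],
    [0,0,-0.4],
    [0.1,-0.5,0],
    [0.1,-0.6,0],
    [0.1,-0.6,0],
    [0.1,-0.6,0],
    [0.1,-0.5,0],
    [0.02,-0.12,0],
    [0,0,0],
    [0,0,0],
  ],
  rotation=[
    [0,0,0],
    [0,0,0],
    [0,0,0],
    [0,0,0],
    [0,0,0],
    [0,0,0],
    [0,0,0],
    [0,0,0],
    [0,0,0],
    [0,0,0],
    [0,0,0],
    [0,0,0],
  ],
)

```text
time: 29.1
tool_pos: [0.4556, -0.0504, 0.2596]
tcp_rot: [2.102, 2.332, 0.002]
wrist_force: [-0.1, -0.6, -1.1]
width: 0.183
grip_force: 42.1
```

Call:
apply_moves(
  fingers=[0,0],
  travel=[
    [0,0,0],
    [0,0,0],
  ],
  rotation=[
    [0,0,0],
    [0,0,0],
  ],
)

```text
time: 29.3
tool_pos: [0.4553, -0.0503, 0.2587]
tcp_rot: [-2.103, -2.333, 0.0]
wrist_force: [0.7, -0.2, -0.8]
width: 0.176
grip_force: 42.1
```

```bash
python3 go.py .4543 -.0504 .112 5.93
```

```text
t 29.3 pos [ 0.4553 -0.0503  0.2587] yaw 5.93 F [ 0.7 -0.2 -0.8] w 0.176 42.1 q [-0.16 -0.17  2.01  0.    1.31 -0.27]
travel(now axes) [-1.000e-03 -2.000e-02  2.935e+00] travel(target axes) [-0.    -0.021  2.935] rot [-0.002 -0.001  0.001]
```

Call:
apply_moves(
  fingers=[0,0,0,0,0,0,0,0,0,0,0,0],
  travel=[
    [0,-0.02,0.3],
    [0,0,0.4],
    [0,0,0.3],
    [0,0,0.3],
    [0,0,0.3],
    [0,0,0.3],
    [0,0,0.3],
    [0,0,0.3],
    [0,0,0.3],
    [0,0,0.1],
    [0,0,0],
    [0,0,0],
  ],
  rotation=[
    [0,0,0],
    [0,0,0],
    [0,0,0],
    [0,0,0],
    [0,0,0],
    [0,0,0],
    [0,0,0],
    [0,0,0],
    [0,0,0],
    [0,0,0],
    [0,0,0],
    [0,0,0],
  ],
)

```text
time: 30.5
tool_pos: [0.4535, -0.0503, 0.1135]
tcp_rot: [-2.103, -2.333, 0.0]
wrist_force: [0.2, 0.2, -0.8]
width: 0.177
grip_force: 42.2
```

```bash
python3 go.py .4543 -.0504 .112 5.93
```

```text
t 30.5 pos [ 0.4535 -0.0503  0.1135] yaw 5.93 F [ 0.2  0.2 -0.8] w 0.177 42.2 q [-0.17 -0.05  2.18 -0.    1.01 -0.27]
travel(now axes) [-0.004  0.016  0.029] travel(target axes) [-0.004  0.016  0.029] rot [-0.003 -0.001  0.   ]
```

Call:
apply_moves(
  fingers=[0,0,0.5,0.5,0.5,0.5,0.5,0.5,0.5,0.5,0.5,0.5],
  travel=[
    [0,0.01,0.03],
    [0,0,0],
    [0,0,0],
    [0,0,0],
    [0,0,0],
    [0,0,-0.2],
    [0,0,-0.5],
    [0,0,-0.5],
    [0,0,-0.6],
    [0,0,-0.6],
    [0,0,0],
    [0,0,0],
  ],
  rotation=[
    [0,0,0],
    [0,0,0],
    [0,0,0],
    [0,0,0],
    [0,0,0],
    [0,0,0],
    [0,0,0],
    [0,0,0],
    [0,0,0],
    [0,0,0],
    [0,0,0.5],
    [0,0,0.49],
  ],
)

```text
time: 31.7
tool_pos: [0.4553, -0.0504, 0.2351]
tcp_rot: [2.221, 2.216, 0.004]
wrist_force: [0.1, 0.6, 0.3]
width: 0.501
grip_force: 0.0
```

```bash
python3 go.py .4258 -.1888 .1 0; python3 chk.py
```

```text
t 31.7 pos [ 0.4553 -0.0504  0.2351] yaw -0.13 F [0.1 0.6 0.3] w 0.501 0.0 q [-0.16 -0.16  2.04 -0.    1.26 -0.16]
travel(now axes) [-2.766 -0.595  2.701] travel(target axes) [-2.767 -0.589  2.701] rot [ 0.042  0.007 -0.022]
white top [139.3, 174.4] [139.0, 174.5] side [226.5, 157.2] [227.5, 157.4]
green top [206.9, 177.3] [206.9, 177.3] side [250.8, 178.0] [250.2, 178.7]
blue top [272.5, 171.1] [272.5, 171.1] side [279.4, 203.8] [279.0, 204.2]
yellow top [337.9, 168.1] [337.9, 168.1] side [314.1, 233.6] [314.0, 233.7]
```

Call:
apply_moves(
  fingers=[0.5,0.5,0.5,0.5,0.5,0.5,0.5,0.5,0.5,0.5,0.5,0.5],
  travel=[
    [-0.5,-0.11,0],
    [-0.6,-0.13,0],
    [-0.6,-0.13,0],
    [-0.6,-0.13,0],
    [-0.46,-0.09,0],
    [0,0,0.5],
    [0,0,0.6],
    [0,0,0.6],
    [0,0,0.6],
    [0,0,0.4],
    [0,0,0],
    [0,0,0],
  ],
  rotation=[
    [0,0,-0.02],
    [0,0,0],
    [0,0,0],
    [0,0,0],
    [0,0,0],
    [0,0,0],
    [0,0,0],
    [0,0,0],
    [0,0,0],
    [0,0,0],
    [0,0,0],
    [0,0,0],
  ],
)

```text
time: 33.0
tool_pos: [0.4247, -0.1883, 0.0975]
tcp_rot: [-2.218, -2.224, 0.0]
wrist_force: [0.4, -0.1, 0.6]
width: 0.506
grip_force: 0.0
```

```bash
python3 go.py .4258 -.1888 .033 0; python3 - <<'E'
from h import *
t=read_camera("top");s=read_camera("side")
print([ (np.round(d["location"],1).tolist(),round(d["p"],2)) for c in("top","side") for d in tip_of(c,"probe")])
print("exp",proj(t,[.4535,-.0495,.09]),proj(s,[.4535,-.0495,.09]))
# red grip centroid
for c,z in((t,.14),(s,.125)):
    u,v=proj(c,[.4535,-.0495,z]).astype(int);h=cv2.cvtColor(c["image"][v-15:v+16,u-9:u+10],cv2.COLOR_RGB2HSV).astype(int)
    m=((h[...,0]<8)|(h[...,0]>172))&(h[...,1]>130)&(h[...,2]>40);p=np.argwhere(m)[:,::-1];print((p.mean(0)+[u-9,v-15]).round(1),len(p),proj(c,[.4535,-.0495,z]).round(1),p.min(0)+[u-9,v-15],p.max(0)+[u-9,v-15])
E
```

```text
t 33.0 pos [ 0.4247 -0.1883  0.0975] yaw 0.15 F [ 0.4 -0.1  0.6] w 0.506 0.0 q [-0.47 -0.01  2.17 -0.    0.98 -0.47]
travel(now axes) [-0.011  0.023  1.29 ] travel(target axes) [-0.011  0.022  1.29 ] rot [-0.006 -0.003  0.025]
[([222.5, 255.2], 0.68), ([267.6, 233.1], 0.65), ([294.1, 282.0], 0.62), ([200.2, 250.3], 0.73), ([193.5, 234.6], 0.69), ([200.5, 205.8], 0.5), ([267.7, 296.9], 0.45)]
exp [267.98493359 231.98345831] [231.81628811 219.25391291]
[269.3 232.2] 36 [268.9 232.2] [266 229] [273 236]<stdin>:8: RuntimeWarning: Mean of empty slice.
  ret = um.true_divide(
Traceback (most recent call last):
ValueError: zero-size array to reduction operation minimum which has no identity
```

The probe is back at its starting pixel (269,232). Now the first plug.

Call:
apply_moves(
  fingers=[0.5,0.5,0.5,0.5,0.5,0.5,0,0,0,0,0,0],
  newtons=30,
  travel=[
    [-0.01,0.02,0.4],
    [0,0,0.4],
    [0,0,0.3],
    [0,0,0.19],
    [0,0,0],
    [0,0,0],
    [0,0,0],
    [0,0,0],
    [0,0,0],
    [0,0,0],
    [0,0,0],
    [0,0,0],
  ],
  rotation=[
    [0,0,0.02],
    [0,0,0],
    [0,0,0],
    [0,0,0],
    [0,0,0],
    [0,0,0],
    [0,0,0],
    [0,0,0],
    [0,0,0],
    [0,0,0],
    [0,0,0],
    [0,0,0],
  ],
)

```text
time: 34.4
tool_pos: [0.4267, -0.1893, 0.034]
tcp_rot: [2.22, 2.22, 0.001]
wrist_force: [-1.8, 0.8, 5.4]
width: 0.263
grip_force: 29.5
```

```bash
python3 go.py .4258 -.1888 .033 0; python3 go.py .6535 -.076 .2 0
```

```text
t 34.4 pos [ 0.4267 -0.1893  0.034 ] yaw -0.01 F [-1.8  0.8  5.4] w 0.263 29.5 q [-0.47  0.09  2.21 -0.    0.84 -0.47]
travel(now axes) [ 0.009 -0.018  0.019] travel(target axes) [ 0.009 -0.018  0.019] rot [ 0.018  0.009 -0.001]
t 34.4 pos [ 0.4267 -0.1893  0.034 ] yaw -0.01 F [-1.8  0.8  5.4] w 0.263 29.5 q [-0.47  0.09  2.21 -0.    0.84 -0.47]
travel(now axes) [ 2.263  4.542 -3.314] travel(target axes) [ 2.265  4.536 -3.321] rot [ 0.018  0.009 -0.001]
```

Call:
apply_moves(
  fingers=[0,0,0,0,0,0,0,0,0,0,0,0],
  travel=[
    [0,0,-0.3],
    [0,0,-0.6],
    [0,0,-0.6],
    [0,0,-0.6],
    [0,0,-0.6],
    [0,0,-0.6],
    [0.29,0.58,0],
    [0.29,0.58,0],
    [0.29,0.58,0],
    [0.29,0.58,0],
    [0.29,0.58,0],
    [0.29,0.58,0],
  ],
  rotation=[
    [0,0,0],
    [0,0,0],
    [0,0,0],
    [0,0,0],
    [0,0,0],
    [0,0,0],
    [0,0,0],
    [0,0,0],
    [0,0,0],
    [0,0,0],
    [0,0,0],
    [0,0,0],
  ],
)

```text
time: 35.6
tool_pos: [0.6007, -0.1011, 0.1976]
tcp_rot: [-2.221, -2.221, 0.0]
wrist_force: [0.1, 0.5, 0.8]
width: 0.269
grip_force: 29.5
```

Call:
apply_moves(
  fingers=[0,0,0,0,0,0],
  travel=[
    [0.29,0.58,0],
    [0.23,0.46,0],
    [0,0,0.6],
    [0,0,0.3],
    [0,0,0],
    [0,0,0],
  ],
  rotation=[
    [0,0,0],
    [0,0,0],
    [0,0,0],
    [0,0,0],
    [0,0,0],
    [0,0,0],
  ],
)

```text
time: 36.2
tool_pos: [0.6508, -0.0761, 0.1521]
tcp_rot: [-2.221, -2.22, 0.002]
wrist_force: [0.1, 0.4, 0.0]
width: 0.272
grip_force: 29.5
```

```bash
python3 go.py .6535 -.076 .12 0; cat > pl.py <<'E'
# offset of held plug's orange from expectation, both cameras
from h import *
p=read_state()["tool_pos"]
for n in("side","top"):
    c=read_camera(n);q=proj(c,p+[0,0,.006]);u,v=q.astype(int);r=8
    h=cv2.cvtColor(c["image"][v-r:v+r+1,u-r:u+r+1],cv2.COLOR_RGB2HSV).astype(int)
    m=(h[...,0]>4)&(h[...,0]<19)&(h[...,1]>170)&(h[...,2]>60);z=np.argwhere(m)[:,::-1]
    print(n,q.round(1),len(z),(z.mean(0)+[u-r,v-r]).round(1) if len(z) else None)
E
python3 pl.py; python3 chk.py
python3 - <<'E'
from h import *
s=read_camera("side");save("p1.png",s["image"][130:230,250:370],6)
E
```

```text
t 36.2 pos [ 0.6508 -0.0761  0.1521] yaw -0.04 F [0.1 0.4 0. ] w 0.272 29.5 q [-0.15  0.29  1.73 -0.    1.13 -0.15]
travel(now axes) [0.001 0.056 0.643] travel(target axes) [0.001 0.055 0.643] rot [-0.019 -0.002 -0.006]
side [298.2 184. ] 44 [299.2 183.2]
top [280.9 147.1] 0 None
white top [139.3, 174.4] [139.1, 174.5] side [226.5, 157.2] [225.7, 157.5]
green top [206.9, 177.3] [206.9, 177.3] side [250.8, 178.0] [250.0, 178.8]
blue top [272.5, 171.1] [272.9, 171.1] side [279.4, 203.8] [279.6, 204.6]
yellow top [337.9, 168.1] [337.9, 168.1] side [314.1, 233.6] [313.9, 233.6]
```

View pics/p1.png

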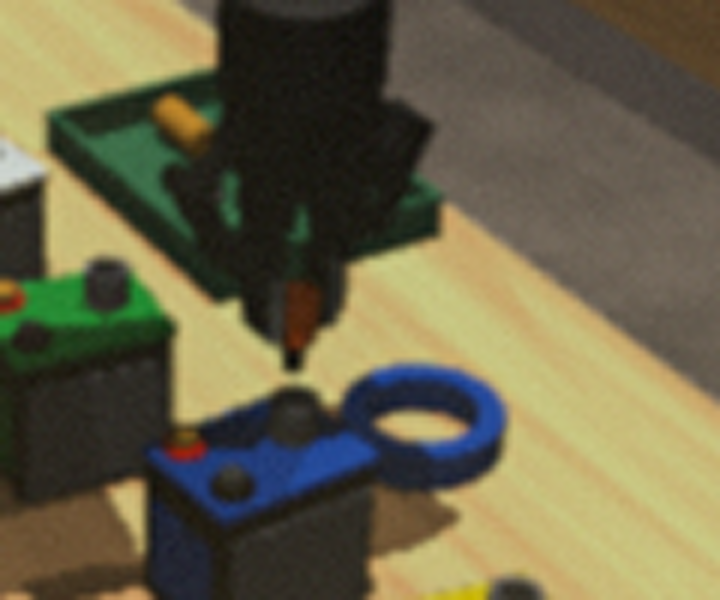

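The plug's taper tip (292,365) hangs just above blue's neck (297,400), about 2 mm short in x. Correcting and lowering.

Call:
apply_moves(
  fingers=[0,0,0,0,0,0,0],
  travel=[
    [0,0.04,0],
    [0,0,0.2],
    [0,0,0.2],
    [0,0,0.1],
    [0,0,0],
    [0,0,0],
    [0,0,0],
  ],
  rotation=[
    [0,0,0],
    [0,0,0],
    [0,0,0],
    [0,0,0],
    [0,0,0],
    [0,0,0],
    [0,0,0],
  ],
)

```text
time: 37.15
tool_pos: [0.6539, -0.0758, 0.1279]
tcp_rot: [2.222, 2.221, 0.0]
wrist_force: [0.3, -0.2, 0.4]
width: 0.265
grip_force: 29.5
```

```bash
python3 go.py .6535 -.076 .12 0
```

```text
t 37.15 pos [ 0.6539 -0.0758  0.1279] yaw -0.01 F [ 0.3 -0.2  0.4] w 0.265 29.5 q [-0.15  0.31  1.74 -0.    1.09 -0.15]
travel(now axes) [-0.004 -0.007  0.158] travel(target axes) [-0.004 -0.007  0.158] rot [ 0.001  0.    -0.001]
```

Call:
apply_moves(
  fingers=[0,0,0,0,0.45,0.45,0.45,0.45,0.45,0.45,0.45],
  travel=[
    [0,0,0.1],
    [0,0,0.05],
    [0,0,0],
    [0,0,0],
    [0,0,0],
    [0,0,0],
    [0,0,0],
    [0,0,-0.3],
    [0,0,-0.6],
    [0,0,-0.6],
    [0,0,0],
  ],
  rotation=[
    [0,0,0],
    [0,0,0],
    [0,0,0],
    [0,0,0],
    [0,0,0],
    [0,0,0],
    [0,0,0],
    [0,0,0],
    [0,0,0],
    [0,0,0],
    [0,0,0],
  ],
)

```text
time: 38.25
tool_pos: [0.6576, -0.0764, 0.2027]
tcp_rot: [2.215, 2.215, 0.01]
wrist_force: [0.4, -0.1, 1.0]
width: 0.444
grip_force: 0.0
```

```bash
python3 go.py .4265 -.2428 .1 0
```

```text
t 38.25 pos [ 0.6576 -0.0764  0.2027] yaw -0.01 F [ 0.4 -0.1  1. ] w 0.444 0.0 q [-0.15  0.25  1.67 -0.    1.21 -0.15]
travel(now axes) [-3.325 -4.644  2.009] travel(target axes) [-3.328 -4.622  2.055] rot [ 0.106  0.016 -0.002]
```

Call:
apply_moves(
  fingers=[0.45,0.45,0.45,0.45,0.45,0.45,0.45,0.45,0.45,0.45,0.45,0.45],
  travel=[
    [-0.33,-0.45,0],
    [-0.33,-0.45,0],
    [-0.33,-0.45,0],
    [-0.33,-0.45,0],
    [-0.33,-0.45,0],
    [-0.33,-0.45,0],
    [-0.33,-0.45,0],
    [-0.33,-0.45,0],
    [-0.35,-0.47,0],
    [-0.35,-0.47,0],
    [0,0,0],
    [0,0,0],
  ],
  rotation=[
    [0,0,0],
    [0,0,0],
    [0,0,0],
    [0,0,0],
    [0,0,0],
    [0,0,0],
    [0,0,0],
    [0,0,0],
    [0,0,0],
    [0,0,0],
    [0,0,0],
    [0,0,0],
  ],
)

```text
time: 39.45
tool_pos: [0.4266, -0.2431, 0.1958]
tcp_rot: [2.223, 2.219, 0.001]
wrist_force: [0.2, -1.1, 0.7]
width: 0.45
grip_force: 0.0
```

Call:
apply_moves(
  fingers=[0.45,0.45,0.45,0.45,0.45,0.45],
  travel=[
    [0,0,0.5],
    [0,0,0.6],
    [0,0,0.5],
    [0,0,0.4],
    [0,0,0],
    [0,0,0],
  ],
  rotation=[
    [0,0,0],
    [0,0,0],
    [0,0,0],
    [0,0,0],
    [0,0,0],
    [0,0,0],
  ],
)

```text
time: 40.05
tool_pos: [0.4274, -0.2423, 0.0954]
tcp_rot: [-2.22, -2.222, -0.0]
wrist_force: [-0.2, 0.2, 0.7]
width: 0.452
grip_force: 0.0
```

```bash
python3 go.py .4265 -.2428 .034 0;cat > or.py <<'E'
from h import *
N=dict(white=[.6428,.248,.139],green=[.633,.0742,.139],blue=[.654,-.076,.139],yellow=[.6568,-.2463,.139])
for n in("top","side"):
    c=read_camera(n)
    for k,x in N.items():
        q=proj(c,x);u,v=q.astype(int);r=10
        h=cv2.cvtColor(c["image"][v-r:v+r+1,u-r:u+r+1],cv2.COLOR_RGB2HSV).astype(int)
        m=(h[...,0]>4)&(h[...,0]<21)&(h[...,1]>170)&(h[...,2]>60);z=np.argwhere(m)[:,::-1]
        if len(z)>15:print(n,k,q.round(1),len(z),(z.mean(0)+[u-r,v-r]).round(1))
E
python3 or.py; python3 chk.py
```

```text
t 40.05 pos [ 0.4274 -0.2423  0.0954] yaw 0.04 F [-0.2  0.2  0.7] w 0.452 0.0 q [-0.57  0.05  2.12  0.    0.97 -0.57]
travel(now axes) [-0.011 -0.017  1.228] travel(target axes) [-0.01  -0.018  1.228] rot [-0.003 -0.004  0.007]
top blue [280.3 147.1] 70 [280.2 147.9]
side blue [298.9 189.4] 64 [298.5 192.2]
white top [139.3, 174.4] [139.0, 174.5] side [226.5, 157.2] [225.6, 158.1]
green top [206.9, 177.3] [206.9, 177.3] side [250.8, 178.0] None
blue top [272.5, 171.1] [272.5, 171.1] side [279.4, 203.8] [279.1, 204.2]
yellow top [337.9, 168.1] [337.9, 168.1] side [314.1, 233.6] [314.0, 233.7]
```

Call:
apply_moves(
  fingers=[0.45,0.45,0.45,0.45,0.45,0.45,0,0,0,0,0,0],
  travel=[
    [0,-0.01,0.4],
    [0,0,0.4],
    [0,0,0.3],
    [0,0,0.12],
    [0,0,0],
    [0,0,0],
    [0,0,0],
    [0,0,0],
    [0,0,0],
    [0,0,0],
    [0,0,0],
    [0,0,0],
  ],
  rotation=[
    [0,0,0],
    [0,0,0],
    [0,0,0],
    [0,0,0],
    [0,0,0],
    [0,0,0],
    [0,0,0],
    [0,0,0],
    [0,0,0],
    [0,0,0],
    [0,0,0],
    [0,0,0],
  ],
)

```text
time: 41.45
tool_pos: [0.4272, -0.2434, 0.0356]
tcp_rot: [2.22, 2.22, 0.001]
wrist_force: [-0.9, 0.5, 6.7]
width: 0.268
grip_force: 29.4
```

```bash
python3 go.py .633 .0742 .2 0
```

```text
t 41.45 pos [ 0.4272 -0.2434  0.0356] yaw -0.01 F [-0.9  0.5  6.7] w 0.268 29.4 q [-0.57  0.13  2.16 -0.    0.84 -0.57]
travel(now axes) [ 6.349  4.121 -3.289] travel(target axes) [ 6.352  4.116 -3.289] rot [ 0.017  0.011 -0.002]
```

Call:
apply_moves(
  fingers=[0,0,0,0,0,0,0,0,0,0,0,0],
  travel=[
    [0,0,-0.3],
    [0,0,-0.6],
    [0,0,-0.6],
    [0,0,-0.6],
    [0,0,-0.6],
    [0,0,-0.6],
    [0.53,0.34,0],
    [0.53,0.34,0],
    [0.53,0.34,0],
    [0.53,0.34,0],
    [0.53,0.34,0],
    [0.53,0.34,0],
  ],
  rotation=[
    [0,0,0],
    [0,0,0],
    [0,0,0],
    [0,0,0],
    [0,0,0],
    [0,0,0],
    [0,0,0],
    [0,0,0],
    [0,0,0],
    [0,0,0],
    [0,0,0],
    [0,0,0],
  ],
)

```text
time: 42.65
tool_pos: [0.5287, -0.0826, 0.1993]
tcp_rot: [2.221, 2.221, 0.0]
wrist_force: [0.2, 0.0, -0.2]
width: 0.267
grip_force: 29.5
```

Call:
apply_moves(
  fingers=[0,0,0,0,0,0,0,0,0,0,0,0],
  travel=[
    [0.53,0.34,0],
    [0.53,0.34,0],
    [0.53,0.34,0],
    [0.53,0.34,0],
    [0.53,0.34,0],
    [0.53,0.37,0],
    [0,0,0.5],
    [0,0,0.3],
    [0,0,0],
    [0,0,0],
    [0,0,0],
    [0,0,0],
  ],
  rotation=[
    [0,0,0],
    [0,0,0],
    [0,0,0],
    [0,0,0],
    [0,0,0],
    [0,0,0],
    [0,0,0],
    [0,0,0],
    [0,0,0],
    [0,0,0],
    [0,0,0],
    [0,0,0],
  ],
)

```text
time: 43.85
tool_pos: [0.6325, 0.0747, 0.1607]
tcp_rot: [2.222, 2.219, 0.003]
wrist_force: [-0.0, -0.6, 0.5]
width: 0.266
grip_force: 29.5
```

```bash
python3 go.py .633 .0742 .13 0; python3 chk.py
```

```text
t 43.85 pos [0.6325 0.0747 0.1607] yaw -0.06 F [-0.  -0.6  0.5] w 0.266 29.5 q [0.08 0.24 1.76 0.   1.13 0.08]
travel(now axes) [-0.01   0.01   0.614] travel(target axes) [-0.01   0.011  0.614] rot [ 0.021 -0.002 -0.009]
white top [139.3, 174.4] [139.0, 174.5] side [226.5, 157.2] [225.7, 157.9]
green top [206.9, 177.3] [205.9, 178.5] side [250.8, 178.0] [249.8, 179.4]
blue top [272.5, 171.1] [272.5, 171.1] side [279.4, 203.8] [281.7, 199.0]
yellow top [337.9, 168.1] [337.9, 168.1] side [314.1, 233.6] [313.8, 233.9]
```

Call:
apply_moves(
  fingers=[0,0,0,0,0,0,0],
  travel=[
    [-0.01,0.01,0.2],
    [0,0,0.2],
    [0,0,0.15],
    [0,0,0.07],
    [0,0,0],
    [0,0,0],
    [0,0,0],
  ],
  rotation=[
    [0,0,0],
    [0,0,0],
    [0,0,0],
    [0,0,0],
    [0,0,0],
    [0,0,0],
    [0,0,0],
  ],
)

```text
time: 44.65
tool_pos: [0.6321, 0.0747, 0.1283]
tcp_rot: [-2.221, -2.221, 0.001]
wrist_force: [0.3, -0.4, -0.0]
width: 0.263
grip_force: 29.4
```

```bash
python3 go.py .633 .0742 .121 0
```

```text
t 44.65 pos [0.6321 0.0747 0.1283] yaw -0.01 F [ 0.3 -0.4 -0. ] w 0.263 29.4 q [0.08 0.27 1.79 0.   1.08 0.08]
travel(now axes) [-0.011  0.018  0.146] travel(target axes) [-0.011  0.017  0.146] rot [-0.005  0.    -0.001]
```

Free entry. Lower, release, lift, then on to plug 3 at (.4271, -.2968).

Call:
apply_moves(
  fingers=[0,0,0,0,0.45,0.45,0.45,0.45,0.45,0.45,0.45,0.45],
  travel=[
    [0,0.01,0.1],
    [0,0,0.05],
    [0,0,0],
    [0,0,0],
    [0,0,0],
    [0,0,0],
    [0,0,0],
    [0,0,-0.3],
    [0,0,-0.6],
    [0,0,-0.6],
    [0,0,0],
    [0,0,0],
  ],
  rotation=[
    [0,0,0],
    [0,0,0],
    [0,0,0],
    [0,0,0],
    [0,0,0],
    [0,0,0],
    [0,0,0],
    [0,0,0],
    [0,0,0],
    [0,0,0],
    [0,0,0],
    [0,0,0],
  ],
)

```text
time: 45.85
tool_pos: [0.6338, 0.0748, 0.1981]
tcp_rot: [2.22, 2.22, 0.004]
wrist_force: [0.3, -0.1, 0.1]
width: 0.448
grip_force: 0.0
```

```bash
python3 go.py .4271 -.2968 .1 0
```

```text
t 45.85 pos [0.6338 0.0748 0.1981] yaw -0.01 F [ 0.3 -0.1  0.1] w 0.448 0.0 q [0.08 0.21 1.73 0.   1.2  0.08]
travel(now axes) [-7.433 -4.14   1.945] travel(target axes) [-7.432 -4.134  1.962] rot [ 0.034 -0.003 -0.002]
```

Call:
apply_moves(
  fingers=[0.45,0.45,0.45,0.45,0.45,0.45,0.45,0.45,0.45,0.45,0.45,0.45],
  travel=[
    [-0.62,-0.34,0],
    [-0.62,-0.34,0],
    [-0.62,-0.34,0],
    [-0.62,-0.34,0],
    [-0.62,-0.34,0],
    [-0.62,-0.34,0],
    [-0.62,-0.34,0],
    [-0.62,-0.34,0],
    [-0.62,-0.34,0],
    [-0.62,-0.34,0],
    [-0.62,-0.36,0],
    [-0.61,-0.36,0],
  ],
  rotation=[
    [0,0,0],
    [0,0,0],
    [0,0,0],
    [0,0,0],
    [0,0,0],
    [0,0,0],
    [0,0,0],
    [0,0,0],
    [0,0,0],
    [0,0,0],
    [0,0,0],
    [0,0,0],
  ],
)

```text
time: 47.05
tool_pos: [0.425, -0.2973, 0.1944]
tcp_rot: [-2.22, -2.219, 0.001]
wrist_force: [-0.3, 0.4, 0.5]
width: 0.451
grip_force: 0.0
```

Call:
apply_moves(
  fingers=[0.45,0.45,0.45,0.45,0.45,0.45,0.45],
  travel=[
    [0,0,0],
    [0,0,0.5],
    [0,0,0.6],
    [0,0,0.5],
    [0,0,0.4],
    [0,0,0],
    [0,0,0],
  ],
  rotation=[
    [0,0,0],
    [0,0,0],
    [0,0,0],
    [0,0,0],
    [0,0,0],
    [0,0,0],
    [0,0,0],
  ],
)

```text
time: 47.75
tool_pos: [0.4263, -0.2958, 0.0951]
tcp_rot: [-2.22, -2.22, 0.0]
wrist_force: [0.7, -0.4, 0.1]
width: 0.453
grip_force: 0.0
```

```bash
python3 go.py .4271 -.2968 .034 0; python3 or.py; python3 chk.py
```

```text
t 47.75 pos [ 0.4263 -0.2958  0.0951] yaw 0.01 F [ 0.7 -0.4  0.1] w 0.453 0.0 q [-0.65  0.1   2.07  0.    0.98 -0.66]
travel(now axes) [-0.021  0.018  1.222] travel(target axes) [-0.019  0.016  1.222] rot [-0.017 -0.015  0.002]
top blue [280.3 147.1] 70 [280.2 147.9]
side blue [298.9 189.4] 63 [298.5 192.2]
white top [139.3, 174.4] [139.0, 174.5] side [226.5, 157.2] [227.1, 157.2]
green top [206.9, 177.3] [206.0, 171.1] side [250.8, 178.0] [241.0, 179.0]
blue top [272.5, 171.1] [272.4, 171.2] side [279.4, 203.8] [283.0, 204.0]
yellow top [337.9, 168.1] [337.9, 168.1] side [314.1, 233.6] [313.8, 233.9]
```

Green has moved (knocked). I'll use the last picture on it.

```bash
python3 - <<'E'
from h import *
t=read_camera("top");s=read_camera("side");np.savez("k.npz",t=t["image"],s=s["image"])
a=cv2.resize(np.clip(t["image"][130:200,175:245]*1.6,0,255).astype(np.uint8),(400,400),interpolation=cv2.INTER_CUBIC)
b=cv2.resize(s["image"][140:220,220:300],(400,400),interpolation=cv2.INTER_CUBIC)
save("k1.png",np.hstack([a,b]))
for n in("post_green","neck_green","plug_0","battery_green"):print(n,*[[(np.round(d["location"],1).tolist(),round(d["p"],2)) for d in tip_of(k,n)[:4]] for k in("top","side")])
E
```

```text
post_green [([197.7, 189.8], 0.94), ([156.7, 168.4], 0.61)] [([236.1, 177.2], 0.62)]
neck_green [([203.6, 169.5], 0.88)] [([257.3, 175.5], 0.79), ([265.4, 298.5], 0.19)]
plug_0 [([365.8, 244.3], 0.62), ([278.0, 146.7], 0.42), ([208.6, 167.7], 0.4), ([283.3, 148.9], 0.32)] [([278.1, 311.0], 0.58), ([265.6, 296.5], 0.52), ([298.6, 195.3], 0.52)]
battery_green [([209.7, 180.8], 0.8), ([340.4, 162.9], 0.53)] [([251.0, 201.2], 0.83)]
```

View pics/k1.png

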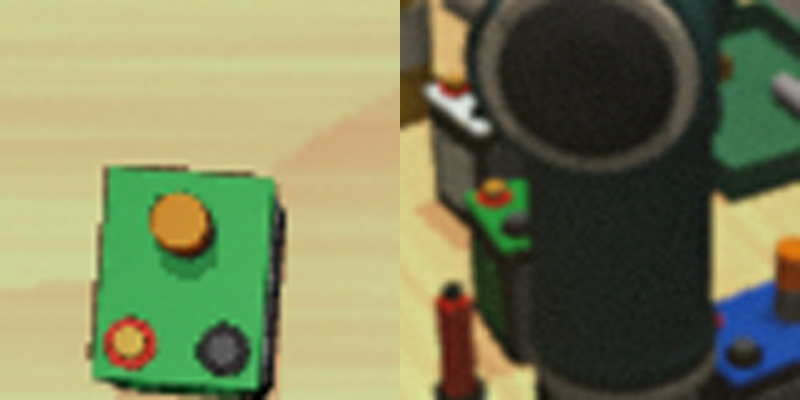

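Green was bumped about 3 cm, but the plug is still in its neck (top crop 181,222) and it stands upright. It was already tested, so I carry on with plug 3.

Call:
apply_moves(
  fingers=[0.45,0.45,0.45,0.45,0.45,0.45,0,0,0,0,0,0],
  travel=[
    [-0.01,0.01,0.4],
    [0,0,0.4],
    [0,0,0.3],
    [0,0,0.1],
    [0,0,0],
    [0,0,0],
    [0,0,0],
    [0,0,0],
    [0,0,0],
    [0,0,0],
    [0,0,0],
    [0,0,0],
  ],
  rotation=[
    [0,0,0],
    [0,0,0],
    [0,0,0],
    [0,0,0],
    [0,0,0],
    [0,0,0],
    [0,0,0],
    [0,0,0],
    [0,0,0],
    [0,0,0],
    [0,0,0],
    [0,0,0],
  ],
)

```text
time: 49.65
tool_pos: [0.4281, -0.2979, 0.0369]
tcp_rot: [2.22, 2.22, 0.0]
wrist_force: [-0.3, 0.8, 6.3]
width: 0.265
grip_force: 29.6
```

```bash
python3 go.py .6568 -.2463 .2 0
```

```text
t 49.65 pos [ 0.4281 -0.2979  0.0369] yaw -0.01 F [-0.3  0.8  6.3] w 0.265 29.6 q [-0.66  0.18  2.1  -0.    0.86 -0.66]
travel(now axes) [ 1.029  4.58  -3.255] travel(target axes) [ 1.033  4.575 -3.261] rot [ 0.016  0.012 -0.002]
```

Call:
apply_moves(
  fingers=[0,0,0,0,0,0,0,0,0,0,0,0],
  travel=[
    [0,0,-0.3],
    [0,0,-0.6],
    [0,0,-0.6],
    [0,0,-0.6],
    [0,0,-0.6],
    [0,0,-0.5],
    [0.13,0.57,0],
    [0.13,0.57,0],
    [0.13,0.57,0],
    [0.13,0.57,0],
    [0.13,0.57,0],
    [0.13,0.57,0],
  ],
  rotation=[
    [0,0,0],
    [0,0,0],
    [0,0,0],
    [0,0,0],
    [0,0,0],
    [0,0,0],
    [0,0,0],
    [0,0,0],
    [0,0,0],
    [0,0,0],
    [0,0,0],
    [0,0,0],
  ],
)

```text
time: 50.85
tool_pos: [0.599, -0.2578, 0.1952]
tcp_rot: [-2.221, -2.221, 0.001]
wrist_force: [-0.3, -0.1, 0.5]
width: 0.269
grip_force: 29.5
```

Call:
apply_moves(
  fingers=[0,0,0,0,0,0,0,0],
  travel=[
    [0.13,0.57,0],
    [0.12,0.57,0],
    [0,0,0.5],
    [0,0,0.25],
    [0,0,0],
    [0,0,0],
    [0,0,0],
    [0,0,0],
  ],
  rotation=[
    [0,0,0],
    [0,0,0],
    [0,0,0],
    [0,0,0],
    [0,0,0],
    [0,0,0],
    [0,0,0],
    [0,0,0],
  ],
)

```text
time: 51.65
tool_pos: [0.6556, -0.2464, 0.1598]
tcp_rot: [2.221, 2.219, 0.001]
wrist_force: [0.3, -1.1, 0.3]
width: 0.265
grip_force: 29.5
```

```bash
python3 go.py .6568 -.2463 .13 0; python3 chk.py | grep -v green; python3 pl.py
```

```text
t 51.65 pos [ 0.6556 -0.2464  0.1598] yaw -0.04 F [ 0.3 -1.1  0.3] w 0.265 29.5 q [-0.4   0.36  1.62 -0.    1.16 -0.39]
travel(now axes) [0.002 0.023 0.597] travel(target axes) [0.002 0.024 0.597] rot [ 0.019  0.008 -0.007]
white top [139.3, 174.4] [139.1, 174.5] side [226.5, 157.2] [226.5, 157.7]
blue top [272.5, 171.1] [272.5, 171.0] side [279.4, 203.8] [279.9, 203.9]
yellow top [337.9, 168.1] [338.5, 168.1] side [314.1, 233.6] [315.0, 232.1]
side [336.3 212.9] 55 [337.7 212.9]
top [354.7 144.9] 1 [351. 144.]
```

Call:
apply_moves(
  fingers=[0,0,0,0,0,0,0],
  travel=[
    [0,0.02,0.2],
    [0,0,0.2],
    [0,0,0.15],
    [0,0,0.05],
    [0,0,0],
    [0,0,0],
    [0,0,0],
  ],
  rotation=[
    [0,0,0],
    [0,0,0],
    [0,0,0],
    [0,0,0],
    [0,0,0],
    [0,0,0],
    [0,0,0],
  ],
)

```text
time: 52.55
tool_pos: [0.6562, -0.2457, 0.128]
tcp_rot: [-2.222, -2.221, -0.0]
wrist_force: [2.8, -1.6, -1.1]
width: 0.269
grip_force: 29.4
```

```bash
python3 go.py .6568 -.2463 .122 0
```

```text
t 52.55 pos [ 0.6562 -0.2457  0.128 ] yaw -0.01 F [ 2.8 -1.6 -1.1] w 0.269 29.4 q [-0.39  0.39  1.64  0.    1.12 -0.39]
travel(now axes) [-0.012  0.011  0.12 ] travel(target axes) [-0.012  0.011  0.12 ] rot [-0.001 -0.002 -0.002]
```

Call:
apply_moves(
  fingers=[0,0,0,0,0.45,0.45,0.45,0.45,0.45,0.45,0.45,0.45],
  travel=[
    [-0.02,0.03,0],
    [0,0,0.07],
    [0,0,0.04],
    [0,0,0],
    [0,0,0],
    [0,0,0],
    [0,0,0],
    [0,0,-0.3],
    [0,0,-0.6],
    [0,0,-0.6],
    [0,0,0],
    [0,0,0],
  ],
  rotation=[
    [0,0,0],
    [0,0,0],
    [0,0,0],
    [0,0,0],
    [0,0,0],
    [0,0,0],
    [0,0,0],
    [0,0,0],
    [0,0,0],
    [0,0,0],
    [0,0,0],
    [0,0,0],
  ],
)

```text
time: 53.75
tool_pos: [0.6588, -0.2473, 0.2005]
tcp_rot: [2.219, 2.219, 0.002]
wrist_force: [-0.5, 0.4, -0.2]
width: 0.452
grip_force: 0.0
```

```bash
python3 go.py .4278 -.3508 .1 0
```

```text
t 53.75 pos [ 0.6588 -0.2473  0.2005] yaw -0.01 F [-0.5  0.4 -0.2] w 0.452 0.0 q [-0.39  0.33  1.57  0.    1.23 -0.39]
travel(now axes) [-2.068 -4.628  1.996] travel(target axes) [-2.071 -4.621  2.01 ] rot [ 0.036  0.015 -0.001]
```

Call:
apply_moves(
  fingers=[0.45,0.45,0.45,0.45,0.45,0.45,0.45,0.45,0.45,0.45,0.45,0.45],
  travel=[
    [-0.26,-0.58,0],
    [-0.26,-0.58,0],
    [-0.26,-0.58,0],
    [-0.26,-0.58,0],
    [-0.26,-0.58,0],
    [-0.26,-0.58,0],
    [-0.26,-0.58,0],
    [-0.25,-0.56,0],
    [0,0,0],
    [0,0,0.6],
    [0,0,0.6],
    [0,0,0.4],
  ],
  rotation=[
    [0,0,0],
    [0,0,0],
    [0,0,0],
    [0,0,0],
    [0,0,0],
    [0,0,0],
    [0,0,0],
    [0,0,0],
    [0,0,0],
    [0,0,0],
    [0,0,0],
    [0,0,0],
  ],
)

```text
time: 54.95
tool_pos: [0.4258, -0.3488, 0.1149]
tcp_rot: [-2.219, -2.218, -0.0]
wrist_force: [0.2, 0.7, -1.4]
width: 0.449
grip_force: 0.0
```

Call:
apply_moves(
  fingers=[0.45,0.45,0.45],
  travel=[
    [0,0,0.4],
    [0,0,0],
    [0,0,0],
  ],
  rotation=[
    [0,0,0],
    [0,0,0],
    [0,0,0],
  ],
)

```text
time: 55.25
tool_pos: [0.4266, -0.3495, 0.0971]
tcp_rot: [-2.22, -2.22, -0.0]
wrist_force: [0.7, -0.3, 1.3]
width: 0.451
grip_force: 0.0
```

```bash
python3 go.py .4278 -.3508 .034 0; python3 or.py; python3 chk.py
```

```text
t 55.25 pos [ 0.4266 -0.3495  0.0971] yaw 0.01 F [ 0.7 -0.3  1.3] w 0.451 0.0 q [-0.73  0.16  2.    0.    0.99 -0.73]
travel(now axes) [-0.027  0.026  1.261] travel(target axes) [-0.025  0.024  1.261] rot [-0.014 -0.015  0.002]
top blue [280.3 147.1] 71 [280.2 147.9]
top yellow [352.2 146.3] 76 [351.9 146.6]
side blue [298.9 189.4] 49 [299.3 192.2]
side yellow [335.8 221.2] 88 [335.5 224.1]
white top [139.3, 174.4] [139.0, 174.5] side [226.5, 157.2] [225.8, 157.6]
green top [206.9, 177.3] [206.0, 171.1] side [250.8, 178.0] [241.0, 179.0]
blue top [272.5, 171.1] [272.5, 171.1] side [279.4, 203.8] None
yellow top [337.9, 168.1] [337.9, 168.1] side [314.1, 233.6] [313.6, 234.0]
```

Yellow's plug is in, with the same +3 px head offset in the side view as blue. Now the last plug, for white.

Call:
apply_moves(
  fingers=[0.45,0.45,0.45,0.45,0.45,0.45,0,0,0,0,0,0],
  travel=[
    [-0.01,0.01,0.4],
    [0,0,0.4],
    [0,0,0.3],
    [0,0,0.15],
    [0,0,0],
    [0,0,0],
    [0,0,0],
    [0,0,0],
    [0,0,0],
    [0,0,0],
    [0,0,0],
    [0,0,0],
  ],
  rotation=[
    [0,0,0],
    [0,0,0],
    [0,0,0],
    [0,0,0],
    [0,0,0],
    [0,0,0],
    [0,0,0],
    [0,0,0],
    [0,0,0],
    [0,0,0],
    [0,0,0],
    [0,0,0],
  ],
)

```text
time: 56.65
tool_pos: [0.428, -0.3515, 0.0364]
tcp_rot: [2.22, 2.22, 0.0]
wrist_force: [0.1, -0.1, 4.9]
width: 0.267
grip_force: 29.6
```

```bash
python3 go.py .6428 .248 .2 0
```

```text
t 56.65 pos [ 0.428  -0.3515  0.0364] yaw -0.01 F [ 0.1 -0.1  4.9] w 0.267 29.6 q [-0.73  0.24  2.03 -0.    0.87 -0.73]
travel(now axes) [11.986  4.3   -3.282] travel(target axes) [11.99   4.296 -3.271] rot [ 0.015  0.014 -0.001]
```

Call:
apply_moves(
  fingers=[0,0,0,0,0,0,0,0,0,0,0,0],
  travel=[
    [0,0,-0.3],
    [0,0,-0.6],
    [0,0,-0.6],
    [0,0,-0.6],
    [0,0,-0.6],
    [0,0,-0.6],
    [0.6,0.21,0],
    [0.6,0.21,0],
    [0.6,0.21,0],
    [0.6,0.21,0],
    [0.6,0.21,0],
    [0.6,0.21,0],
  ],
  rotation=[
    [0,0,0],
    [0,0,0],
    [0,0,0],
    [0,0,0],
    [0,0,0],
    [0,0,0],
    [0,0,0],
    [0,0,0],
    [0,0,0],
    [0,0,0],
    [0,0,0],
    [0,0,0],
  ],
)

```text
time: 57.85
tool_pos: [0.4901, -0.1694, 0.2009]
tcp_rot: [2.222, 2.221, 0.0]
wrist_force: [-0.3, 0.5, 0.1]
width: 0.272
grip_force: 29.5
```

Call:
apply_moves(
  fingers=[0,0,0,0,0,0,0,0,0,0,0,0],
  travel=[
    [0.6,0.21,0],
    [0.6,0.21,0],
    [0.6,0.21,0],
    [0.6,0.21,0],
    [0.6,0.21,0],
    [0.6,0.21,0],
    [0.6,0.22,0],
    [0.6,0.22,0],
    [0.6,0.22,0],
    [0.6,0.22,0],
    [0.6,0.22,0],
    [0.6,0.22,0],
  ],
  rotation=[
    [0,0,0],
    [0,0,0],
    [0,0,0],
    [0,0,0],
    [0,0,0],
    [0,0,0],
    [0,0,0],
    [0,0,0],
    [0,0,0],
    [0,0,0],
    [0,0,0],
    [0,0,0],
  ],
)

```text
time: 59.05
tool_pos: [0.6192, 0.1904, 0.2008]
tcp_rot: [-2.221, -2.221, 0.001]
wrist_force: [-0.0, -0.3, -1.3]
width: 0.267
grip_force: 29.5
```

Call:
apply_moves(
  fingers=[0,0,0,0,0,0,0,0],
  travel=[
    [0.6,0.22,0],
    [0.6,0.22,0],
    [0,0,0.5],
    [0,0,0.25],
    [0,0,0],
    [0,0,0],
    [0,0,0],
    [0,0,0],
  ],
  rotation=[
    [0,0,0],
    [0,0,0],
    [0,0,0],
    [0,0,0],
    [0,0,0],
    [0,0,0],
    [0,0,0],
    [0,0,0],
  ],
)

```text
time: 59.85
tool_pos: [0.642, 0.2488, 0.1643]
tcp_rot: [2.222, 2.22, 0.003]
wrist_force: [-0.2, 0.2, -0.2]
width: 0.269
grip_force: 29.5
```

```bash
python3 go.py .6428 .248 .13 0; python3 chk.py; python3 pl.py
```

```text
t 59.85 pos [0.642  0.2488 0.1643] yaw -0.05 F [-0.2  0.2 -0.2] w 0.269 29.5 q [0.33 0.33 1.64 0.   1.16 0.33]
travel(now axes) [-0.017  0.015  0.685] travel(target axes) [-0.017  0.016  0.685] rot [ 0.018 -0.006 -0.009]
white top [139.3, 174.4] None side [226.5, 157.2] [226.3, 157.7]
green top [206.9, 177.3] [206.0, 171.1] side [250.8, 178.0] [254.2, 171.8]
blue top [272.5, 171.1] [272.5, 171.1] side [279.4, 203.8] [280.4, 203.5]
yellow top [337.9, 168.1] [337.9, 168.1] side [314.1, 233.6] [313.6, 233.8]
side [244.6 136.7] 34 [244.9 136.4]
top [139.2 149.2] 2 [142.  150.5]
```

Call:
apply_moves(
  fingers=[0,0,0,0,0,0,0],
  travel=[
    [-0.01,0.01,0.2],
    [0,0,0.2],
    [0,0,0.2],
    [0,0,0.1],
    [0,0,0],
    [0,0,0],
    [0,0,0],
  ],
  rotation=[
    [0,0,0],
    [0,0,0],
    [0,0,0],
    [0,0,0],
    [0,0,0],
    [0,0,0],
    [0,0,0],
  ],
)

```text
time: 60.75
tool_pos: [0.6415, 0.2486, 0.1273]
tcp_rot: [-2.221, -2.221, 0.001]
wrist_force: [2.7, 1.4, -1.7]
width: 0.262
grip_force: 29.8
```

```bash
python3 go.py .6428 .248 .122 0
```

```text
t 60.75 pos [0.6415 0.2486 0.1273] yaw -0.0 F [ 2.7  1.4 -1.7] w 0.262 29.8 q [ 0.33  0.36  1.67 -0.    1.11  0.33]
travel(now axes) [-0.013  0.026  0.106] travel(target axes) [-0.013  0.026  0.106] rot [-0.008  0.003 -0.   ]
```

Call:
apply_moves(
  fingers=[0,0,0,0,0.45,0.45,0.45,0.45,0.45,0.45,0.45,0.45],
  travel=[
    [0.02,0.04,0],
    [0,0,0.06],
    [0,0,0.04],
    [0,0,0],
    [0,0,0],
    [0,0,0],
    [0,0,0],
    [0,0,-0.3],
    [0,0,-0.6],
    [0,0,-0.6],
    [0,0,0],
    [0,0,0],
  ],
  rotation=[
    [0,0,0],
    [0,0,0],
    [0,0,0],
    [0,0,0],
    [0,0,0],
    [0,0,0],
    [0,0,0],
    [0,0,0],
    [0,0,0],
    [0,0,0],
    [0,0,0],
    [0,0,0],
  ],
)

```text
time: 61.95
tool_pos: [0.6449, 0.2501, 0.2004]
tcp_rot: [2.22, 2.22, 0.006]
wrist_force: [-0.8, 0.1, -0.6]
width: 0.449
grip_force: 0.0
```

Call:
apply_moves(
  fingers=[0.45,0.45,0.45,0.45,0.45,0.45,0.45,0.45,0.45,0.45,0.45,0.45],
  travel=[
    [0,0,-0.5],
    [0,0,-0.5],
    [-0.6,-0.25,-0.4],
    [-0.6,-0.25,0],
    [-0.6,-0.25,0],
    [-0.6,-0.25,0],
    [-0.6,-0.25,0],
    [-0.6,-0.25,0],
    [-0.6,-0.25,0],
    [-0.6,-0.25,0],
    [-0.6,-0.25,0],
    [0,0,0],
  ],
  rotation=[
    [0,0,0],
    [0,0,0],
    [0,0,0],
    [0,0,0],
    [0,0,0],
    [0,0,0],
    [0,0,0],
    [0,0,0],
    [0,0,0],
    [0,0,0],
    [0,0,0],
    [0,0,0],
  ],
)

```text
time: 63.15
tool_pos: [0.529, -0.0231, 0.2664]
tcp_rot: [-2.224, -2.217, 0.005]
wrist_force: [-0.2, 0.6, 0.4]
width: 0.45
grip_force: 0.0
```

Call:
apply_moves(
  fingers=[0.45,0.45,0.45,0.45,0.45,0.45,0.45,0.45],
  travel=[
    [-0.6,0,0],
    [-0.6,0,0],
    [-0.6,0,0],
    [-0.6,0,0],
    [-0.6,0,0],
    [-0.6,0,0],
    [0,0,0],
    [0,0,0],
  ],
  rotation=[
    [0,0,0],
    [0,0,0],
    [0,0,0],
    [0,0,0],
    [0,0,0],
    [0,0,0],
    [0,0,0],
    [0,0,0],
  ],
)

```text
time: 63.95
tool_pos: [0.531, -0.1999, 0.2667]
tcp_rot: [-2.221, -2.218, 0.0]
wrist_force: [0.4, 0.1, 0.1]
width: 0.448
grip_force: 0.0
```

```bash
cat > fin.py <<'E'
from h import *
from z import dial
t=read_camera("top");s=read_camera("side");dial(t)
for n,c in(("top",t),("side",s)):
    h=cv2.cvtColor(c["image"],cv2.COLOR_RGB2HSV).astype(int)
    m=((h[...,0]>4)&(h[...,0]<21)&(h[...,1]>170)&(h[...,2]>60)).astype(np.uint8)
    N,l,st,ce=cv2.connectedComponentsWithStats(m)
    print(n,"orange",[(ce[i].round(1).tolist(),int(st[i,4])) for i in range(1,N) if 25<st[i,4]<120])
    m=(((h[...,0]<8)|(h[...,0]>172))&(h[...,1]>120)&(h[...,2]>30)).astype(np.uint8)
    N,l,st,ce=cv2.connectedComponentsWithStats(m,connectivity=8)
    print(n,"red",[(ce[i].round(1).tolist(),st[i].tolist()) for i in range(1,N) if 15<st[i,4]<500])
print("probe exp",proj(t,[.4535,-.0495,.156]).round(1),proj(s,[.4535,-.0495,.125]).round(1))
for k,x in dict(white=[.6428,.248],green=[.6327,.0744],blue=[.6535,-.076],yellow=[.6568,-.2463]).items():print(k,"head top",proj(t,x+[.139]).round(1),"head mid",proj(s,x+[.130]).round(1))
E
python3 fin.py; python3 go.py 0.5 0 .3 0; python3 chk.py
python3 - <<'E'
from h import *
t=read_camera("top");read_camera("side")
for n in("spray_can","grease_jar","tape_roll","plug_0","neck_green"):print(n,*[[(np.round(d["location"],1).tolist(),round(d["p"],2)) for d in tip_of(k,n)[:6]] for k in("top","side")])
E
```

```text
dial c [0.4053 0.2434 0.05  ] ell [310.6 316.4]
green 332 deg -20.75 r 0.0455
red 522 deg -20.74 r 0.0329
top orange [([117.5, 86.3], 62), ([351.7, 146.4], 70), ([280.4, 147.9], 73), ([142.8, 151.3], 69), ([205.9, 168.6], 78), ([315.4, 251.6], 29), ([487.4, 337.0], 28), ([470.2, 359.4], 88)]
top red [([338.3, 168.6], [335, 164, 9, 9, 29]), ([272.3, 171.2], [269, 167, 9, 9, 29]), ([139.5, 174.5], [135, 170, 9, 9, 34]), ([197.6, 189.7], [194, 186, 8, 8, 28]), ([269.1, 232.0], [266, 229, 8, 8, 34]), ([507.4, 236.4], [505, 233, 7, 12, 23]), ([149.2, 247.1], [147, 244, 5, 7, 17])]
side orange [([245.3, 147.0], 44), ([254.4, 169.2], 62), ([238.2, 178.3], 26), ([298.5, 192.1], 66), ([230.9, 209.1], 88), ([335.5, 224.1], 90), ([314.1, 233.8], 41), ([353.1, 294.1], 72), ([360.4, 361.0], 111)]
side red [([231.1, 211.1], [229, 209, 5, 5, 16]), ([354.3, 286.1], [342, 276, 25, 22, 434]), ([361.6, 353.7], [352, 341, 20, 27, 416])]
probe exp [269.3 232.3] [231. 209.]
white head top [142.6 150.9] head mid [245.5 147.3]
green head top [216.4 155.6] head mid [267.1 170.5]
blue head top [280.3 147.3] h
[... 511 characters left out ...]
 [280.3, 203.7]
yellow top [337.9, 168.1] [338.0, 168.2] side [314.1, 233.6] [312.1, 234.6]
spray_can [([89.9, 173.8], 0.81), ([251.8, 104.2], 0.32)] [([217.5, 161.0], 0.75)]
grease_jar [([206.4, 171.3], 0.36)] [([349.8, 299.9], 0.81)]
tape_roll [([250.5, 105.8], 0.69)] [([320.5, 206.5], 0.62), ([335.2, 227.0], 0.28)]
plug_0 [([277.4, 166.9], 0.73), ([206.1, 170.2], 0.56), ([351.6, 152.5], 0.45), ([143.4, 150.7], 0.44), ([278.8, 148.7], 0.42), ([272.0, 170.4], 0.38)] [([297.5, 192.2], 0.59), ([246.1, 148.5], 0.53), ([337.1, 229.3], 0.45), ([255.0, 170.6], 0.44), ([291.9, 227.9], 0.25)]
neck_green [([205.6, 169.1], 0.72)] [([255.0, 171.4], 0.62), ([182.4, 176.9], 0.53), ([235.1, 218.1], 0.2)]
```

```bash
python3 - <<'E'
from h import *
t=read_camera("top");s=read_camera("side")
for a,b in(((205.9,168.6),(254.4,169.2)),((280.4,147.9),(298.5,192.1)),((351.7,146.4),(335.5,224.1))):
    p,e=tri(t,a,s,b);print(p.round(4),e.round(4))
if abs(tri(t,(205.9,168.6),s,(254.4,169.2))[0][2]-tri(t,(280.4,147.9),s,(298.5,192.1))[0][2])<.006: print(finish_job())
E
```

```text
[0.6022 0.0998 0.1308] 0.0013
[ 0.653  -0.0767  0.1305] 0.0009
[ 0.6574 -0.2468  0.1298] 0.0018
the job is handed in; nothing more can be done
None
```

I handed the job in at about 64 s of robot time, with no verdict returned: pointer on zero, all four batteries touched in order and plugged (green was bumped about 3 cm after its plug went in but stays upright), and the probe back in its holder.

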